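# Next crystal under the lamp

## Robot

A 6-joint arm with a two-finger parallel gripper is mounted at the origin on the work surface. World frame = base frame: x ahead of the robot, y to its left, z up, the work surface at z = 0. Lengths are in m, angles in degrees, forces in N, time in s.
With the tool pointing down it reaches from about 0.325 to 0.775 m from the base axis. Payload 9.3 kg.
Tool frame: the origin (TCP) lies midway between the tips of the shut fingers; the grasp point (between the pads) lies 19 mm behind it; z points along the fingers, y is the line along which they close (so a half turn about z gives the same grasp; the last joint's range is limited). The gripper opens to 85 mm and grips with 20 to 120 N. Pads are 22 mm wide; open, the fingers measure 114 mm over their backs; the gripper's body (76 mm by 85 mm) begins 54 mm behind the grasp point. The pads swing forward as they close: fully open they stand 13 mm farther back than shut.
Start: joints at [55.428, 14.817, 1.232, 76.415, 0, 81.257], TCP at [0.24, 0.495, 0.231] pointing down, gripper open.
Joint ranges: [-174.27, 174.27], [-52.1, 104.24], [-59.71, 78.15], [-110.17, 111.67], [-87.03, 83.33], [-180, 180]. Speed limits (degrees/s): [127.2, 127.2, 159.86, 180, 180, 180].

## Interface

Orientations are given as [roll, pitch, yaw] about the fixed x, y, z axes, in that order (R = Rz(yaw) Ry(pitch) Rx(roll)).
In Python, from rig import ctrl gives the robot as it stands.
- The arm moves only by the tool jog_arm, never from a script. Its argument "rows" is a list of rows, each an object with "slide": the shift along the tool's x, y, z in units of 30 mm (1.0 is 30 mm), a list of three; "rotation": the turn, a rotation vector about the tool's x, y, z in units of 5 degrees (1.0 is 5 degrees), a list of three; "hand": the finger opening in mm, from 0 to 85.4. A call has 1 to 10 rows; each row shifts and turns the commanded pose from where the row before left it, along the tool's axes as they then stand; what a row does not reach is not made up. A row lasts 1/12 s, in which the tool goes at most 41.7 mm and 7.16 degrees, less where a joint would pass 70% of its speed; a pose out of reach is approached as far as the arm can. A call is refused whole if a number of a shift passes 1 or a number of a turn 1, either way. A call with a gripper value outside its range is refused whole. The fingers move at their own pace and stop on an object; "force" is the grip in N (left out, the last holds). Time passes only in rows, so rows that do not move let the fingers close. It gives the time, the measured TCP pose, the force, the opening and the grip force at its end, in the units of the state.
- ctrl.observe(): the state, without advancing time (a new reading comes with each control period).
- ctrl.grab_frame(name): name is "scene" or "top" or "wrist"; returns the picture (480x640x3 uint8, red, green, blue); there is no depth.
- ctrl.camera_params(name): a dict with "fx", "fy", "cx", "cy" (pixels), "pose" (4x4, takes a point from camera to world coordinates). Camera axes: x right, y down, z forward; pixel columns grow to the right and rows downward; lengths in m; the calibration is good to about 2 mm. A picture is of the moment at which its call begins: read the wrist's pose just before it. camera_params takes no time and is no camera call; for the wrist camera it gives the pose at the moment of the call.
- ctrl.sign_off(): hands the job in; it is judged then, once.
The state is a dict: "time": time; "qpos": joint angles; "qd": joint speeds; "effort": joint torques, N m; "position": TCP position; "orientation": TCP orientation; "force": force on the tool from outside, world axes, zero at the start; "torque": the same for the moment, N m; "opening": finger opening in m; "gripper_force": force on a finger pad.
Only numpy, scipy, OpenCV 4.12 (cv2) and the standard library are available. Lean on these libraries where they do the work, as an engineer would, in place of code of your own. Each camera call takes 0.05 s, during which the arm holds its last target. There are 200 camera calls.

## Task

The short crystal has been photographed: take it off the pedestal and stand it upright in the open sample tin, then stand the tall crystal upright and centred on the pedestal. Next turn only the small inner knob of the lamp unit until its nose points at the tooth on the ring around it, without dragging that outer ring, let go, and last throw the unit's lever all the way over to switch the lamp on. Leave the card holder and the hand lens where they are.

Things in the scene. Friction and masses are not known exactly. Their poses are not given: they have to be found in the camera images.
- short_crystal: Short squat pink quartz crystal, starts standing on the pedestal. Six-sided upright prism, 34 mm across flats, 39 mm across corners, sawn flat base, prism 32 mm high, then a six-sided point, 46 mm in all, about 90 g. Origin: centre of its base. z: up through the point; y: normal to a pair of side flats (others every 60 degrees).
- tall_crystal: Tall slender pink quartz crystal, starts standing on the bench. Six-sided upright prism, 30 mm across flats, 35 mm across corners, sawn flat base, prism 50 mm high, then a six-sided point, 70 mm in all, about 100 g. Origin: centre of its base. z: up through the point; y: normal to a pair of side flats (others every 60 degrees).
- pedestal_top (a point): Centre of the flat round top (34 mm diameter, 60 mm above the bench) of the dark steel pedestal: an 8 mm radius column on a disc foot 76 mm wide and 10 mm high, fixed to the bench.
- tin: Open dented aluminium sample tin, loose, 300 g, 140 (x) by 100 (y) mm outside and 28 mm high, walls 3 mm, floor 3 mm thick. Origin: centre of its underside.
- control_unit: Lamp control unit fixed to the bench: grey box 130 (x) by 210 (y) mm, flat top 45 mm above the bench. Origin: centre of its underside. On its top: the coaxial knob pair 45 mm to -y of the centre, the lamp lever 62 mm to +y of it.
- inner_knob (a joint): Angle of the small inner knob about the upright axis, rad, growing anticlockwise from above; at 0 its nose points along the unit's +x. Stays where it is left (about 0.03 N m to turn). It is set when it equals joint outer_ring. Less than 1.6 rad of turn is needed.
- knob_grip (a point): On the axis of the inner knob at mid height of its black bar grip, 85 mm above the bench. The bar is 32 mm long, 14 mm thick and 32 mm high (from 69 to 101 mm above the bench), and reaches 9 mm below that as a 26 mm disc. x: along the bar to its nose.
- knob_nose (a point): Point 24 mm from the axis, straight ahead of the wedge-shaped nose end of the knob's bar (an aluminium line on the bar's top leads to it), at the height of the bar's top, 100 mm above the bench. The nose itself ends 21.5 mm from the axis.
- outer_ring (a joint): Angle of the knurled aluminium outer ring about the same axis, rad, growing anticlockwise; at 0 its tooth points along the unit's +x. It turns very easily (about 0.012 N m) and must not be moved. Ring: 68 mm diameter, its top 60 mm above the bench.
- ring_tooth (a point): Inner end, 24 mm from the axis, of the raised black tooth on the ring's top (tooth 10 mm long radially, 6 mm wide, 5 mm high, its top 65 mm above the bench).
- lamp_lever (a joint): Lamp lever, rad: 0 = off, leaning to the unit's -x (0.5 rad off vertical); 1.0 = stop, leaning as far to +x. Stays where it is left; about 1.5 N at its end moves it. It turns about a level axis along the unit's y, 67 mm above the bench.
- lamp_lever_tip (a point): Centre of the black ball (26 mm diameter) at the end of the lamp lever, 50 mm from its axis, 111 mm above the bench at both ends of its swing.
- card_holder: Bystander: green plastic grain-size card holder, 90 by 32 mm, 60 mm high. Origin: centre of its underside.
- loupe: Bystander: steel folding hand lens, about 87 mm long, 10 mm thick. Origin: under the lens.
Not all that is in view belongs to the job. Leave any yellow look-alike of the short_crystal alone. Leave any turquoise look-alike of the tall_crystal alone.

How it is judged:
By the outcome, as a careful person would: the job done as asked, in the order asked, and still so for the second after the job is handed in, with the robot touching nothing.
It also fails if it takes over 66 s, if anything falls off the work surface, if the arm or the gripper's body presses on something with over 40 N, if the wrist force passes 120 N, or if a joint passes its speed limit or range.

## Working session

There is one attempt and no reset: what is moved stays moved. The work goes in short steps, Python scripts to look and compute and a tool call to move; the robot and the scene stay as the last step left them, time stands still between calls to the robot, and variables do not carry over. Pictures are saved under pics/ and viewed, at most 10 in all, crops included, and the job is handed in when it is done.

Besides the shell and the picture viewer there is one more tool, called after ">>>" as a command line: name --argument value ..., lists and objects as JSON in quotes. jog_arm: Moves the arm, as the interface text tells. Its arguments: {"type":"object","properties":{"rows":{"type":"array"},"force":{"type":"number"}},"required":["rows"]}

```bash
ls; mkdir -p pics
python3 - <<'E'
from rig import ctrl
import cv2,numpy as np
for n in("top","scene"):
    f=ctrl.grab_frame(n); cv2.imwrite(f"pics/{n}0.png",f[:,:,::-1])
    c=ctrl.camera_params(n); print(n,c["fx"],c["fy"],c["cx"],c["cy"]);print(np.round(c["pose"],4))
s=ctrl.observe();print(s["time"],s["position"],s["orientation"])
print(np.round(ctrl.camera_params("wrist")["pose"],4))
E
```

```text
pics
top 575.8852929183522 575.8852929183522 311.41145344287526 234.32487436148955
[[ 0.025  -0.9992  0.0322  0.5178]
 [-0.9996 -0.0253 -0.0104  0.0372]
 [ 0.0112 -0.032  -0.9994  1.4154]
 [ 0.      0.      0.      1.    ]]
scene 587.8401635649739 587.8401635649739 326.969710519542 236.15089296398725
[[ 0.2867  0.7857 -0.5482  1.1256]
 [ 0.958  -0.2282  0.1738 -0.174 ]
 [ 0.0115 -0.575  -0.8181  0.9521]
 [ 0.      0.      0.      1.    ]]
0.1 [0.23947974 0.49483396 0.23072458] [-1.79929487e+02 -1.08453784e-02  1.54169345e+02]
[[ 4.346e-01  8.702e-01  2.322e-01  1.813e-01]
 [ 9.006e-01 -4.199e-01 -1.122e-01  5.235e-01]
 [-1.000e-04  2.579e-01 -9.662e-01  3.736e-01]
 [ 0.000e+00  0.000e+00  0.000e+00  1.000e+00]]
```

View pics/top0.png

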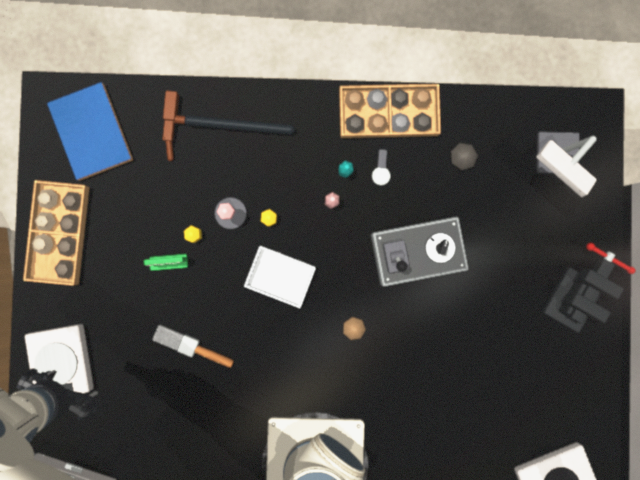

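View pics/scene0.png

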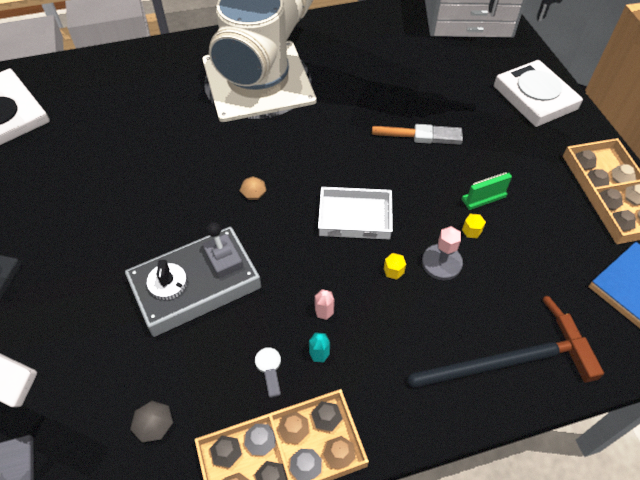

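```bash
cat > h.py <<'E'
import cv2,numpy as np
from rig import ctrl
from scipy.spatial.transform import Rotation as Ro
def cam(n):
    c=ctrl.camera_params(n); return np.array([[c["fx"],0,c["cx"]],[0,c["fy"],c["cy"]],[0,0,1]]),np.array(c["pose"])
def ray(c,p):
    K,T=c; d=T[:3,:3]@np.linalg.inv(K)@[p[0],p[1],1]; return T[:3,3],d/np.linalg.norm(d)
def plane(c,p,z):
    o,d=ray(c,p); return o+d*(z-o[2])/d[2]
def tri(c1,p1,c2,p2):
    o1,d1=ray(c1,p1);o2,d2=ray(c2,p2)
    s=np.linalg.lstsq(np.c_[d1,-d2],o2-o1,rcond=None)[0]
    a,b=o1+d1*s[0],o2+d2*s[1]; return (a+b)/2,np.linalg.norm(a-b)
def proj(c,P):
    K,T=c; q=K@T[:3,:3].T@(np.array(P)-T[:3,3]); return q[:2]/q[2]
def blobs(m,amin=30):
    cs,_=cv2.findContours(m.astype(np.uint8),cv2.RETR_EXTERNAL,cv2.CHAIN_APPROX_NONE)
    return sorted([c for c in cs if cv2.contourArea(c)>=amin],key=cv2.contourArea,reverse=True)
def cen(c):
    m=cv2.moments(c); return np.array([m["m10"],m["m01"]])/m["m00"]
def hsv(f): return cv2.cvtColor(f,cv2.COLOR_RGB2HSV).astype(int)
def pink(f):
    h=hsv(f); return ((h[...,0]>165)|(h[...,0]<8))&(h[...,1]>35)&(h[...,1]<150)&(h[...,2]>120)
def togo(P,yaw=None):
    """tool-frame shift in slide units, and yaw turn units about tool z, to bring TCP to P"""
    s=ctrl.observe(); R=Ro.from_euler("xyz",s["orientation"],degrees=True)
    d=R.inv().apply(np.array(P)-s["position"])/0.03
    print("slide",np.round(d,2), end=" ")
    if yaw is not None:
        t=Ro.from_euler("xyz",[180,0,yaw],degrees=True)
        print("rot",np.round((R.inv()*t).as_rotvec(degrees=True)/5,2),end=" ")
    print("at",np.round(s["position"],4),np.round(s["orientation"],1),"t",round(s["time"],2))
E
python3 - <<'E'
from h import *
t=cv2.imread("pics/top0.png")[:,:,::-1].copy();s=cv2.imread("pics/scene0.png")[:,:,::-1].copy()
ct,cs=cam("top"),cam("scene")
bt,bs=blobs(pink(t),40),blobs(pink(s),60)
for b in bt: print("t",cen(b),cv2.contourArea(b),plane(ct,cen(b),.03).round(3),plane(ct,cen(b),.08).round(3))
for b in bs: print("s",cen(b),cv2.contourArea(b))
for a in bt:
  for b in bs:
    P,e=tri(ct,cen(a),cs,cen(b))
    if e<.012: print(cen(a).round(),cen(b).round(),P.round(4),round(e,4))
h=hsv(t); w=(h[...,2]>190)&(h[...,1]<40)
for b in blobs(w,60)[:12]:
    r=cv2.minAreaRect(b)
    if 230<r[0][0]<480 and 100<r[0][1]<350:
        print("w",r); print([plane(ct,p,.028).round(3) for p in cv2.boxPoints(r)],plane(ct,r[0],.028).round(3),plane(ct,cen(b),.06).round(3))
g=(h[...,2]>60)&(h[...,1]<60); g[:, :365]=0;g[:,475:]=0;g[:210]=0;g[290:]=0
b=blobs(g)[0]; r=cv2.minAreaRect(b); print("unit",r,plane(ct,r[0],.045).round(4),[plane(ct,p,.045).round(3) for p in cv2.boxPoints(r)])
a=cv2.resize(t[180:255,180:355],None,fx=4,fy=4,interpolation=2)
c=cv2.resize(t[205:295,365:475],None,fx=4,fy=4,interpolation=2)
im=np.zeros((660,700,3),np.uint8); im[:300,:700]=a; im[300:660,:440]=c
im=im[:600]; cv2.imwrite("pics/crop1.png",im[:,:,::-1])
E
```

```text
t [225.41474654 210.88709677] 217.0 [0.614 0.231 0.03 ] [0.61  0.224 0.08 ]
t [331.55704698 199.73154362] 149.0 [ 0.647 -0.024  0.03 ] [ 0.643 -0.021  0.08 ]
s [449.27550645 239.53627993] 452.5
s [324.06487696 303.81245339] 447.0
[225. 211.] [449. 240.] [0.6098 0.2234 0.0789] 0.0019
[332. 200.] [324. 304.] [ 0.647  -0.0243  0.0299] 0.0014
w ((319.5, 114.5), (229.0, 639.0), 90.0)
[array([1.112, 0.793, 0.028]), array([ 1.159, -0.768,  0.028]), array([ 0.596, -0.772,  0.028]), array([0.556, 0.769, 0.028])] [0.854 0.01  0.028] [0.981 0.093 0.06 ]
w ((279.45703125, 276.4027404785156), (60.10552215576172, 43.74045181274414), 21.161258697509766)
[array([0.434, 0.183, 0.028]), array([0.533, 0.148, 0.028]), array([0.484, 0.011, 0.028]), array([0.386, 0.047, 0.028])] [0.459 0.097 0.028] [0.461 0.096 0.06 ]
w ((440.0, 247.5), (29.0, 28.0), 90.0)
[array([ 0.573, -0.254,  0.028]), array([ 0.574, -0.322,  0.028]), array([ 0.504, -0.323,  0.028]), array([ 0.503, -0.255,  0.028])] [ 0.539 -0.288  0.028] [ 0.538 -0.282  0.06 ]
w ((380.5, 176.0), (16.0, 17.0), 90.0)
[array([ 0.727, -0.12 ,  0.028]), array([ 0.728, -0.161,  0.028]), array([ 0.689, -0.162,  0.028]), array([ 0.688, -0.121,  0.028])] [ 0.708 -0.141  0.028] [ 0.705 -0.137  0.06 ]
unit ((424.4036865234375, 255.49717712402344), (66.8283462524414, 99.11408996582031), 79.15969848632812) [ 0.5183 -0.2475  0.045 ] [array([ 0.571, -0.115,  0.045]), array([ 0.622, -0.347,  0.045]), array([ 0.466, -0.38 ,  0.045]), array([ 0.416, -0.148,  0.045])]
```

View pics/crop1.png

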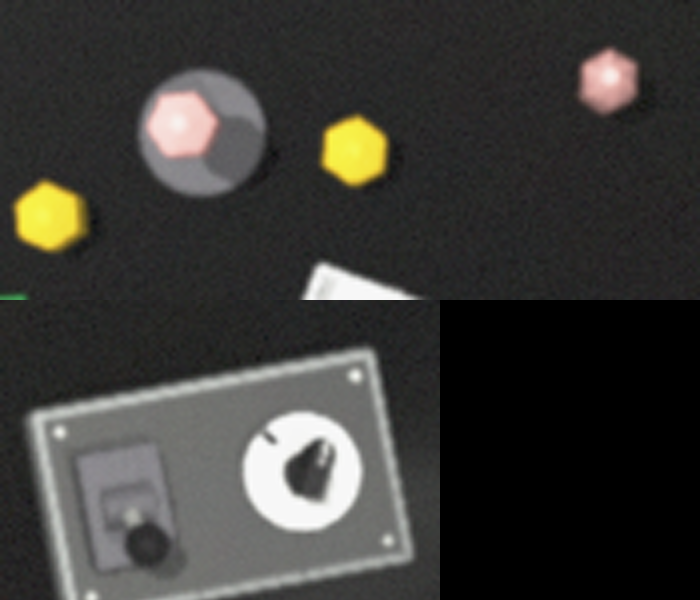

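Candidates (top view): short crystal – pink on the pedestal (225,211) vs yellow (193,234) and (269,217); tall – pink (332,200) vs turquoise (346,169). The crop confirms it: pink on the disc at crop (182,123), slender pink at (608,80). It also shows the knob nose at (325,440), the tooth at (270,437) and the lever ball at (148,545).

>>> jog_arm --rows '[{"slide": [-0.94, -0.17, 0.06], "rotation": [0, 0, 0], "hand": 85}, {"slide": [-0.94, -0.17, 0.06], "rotation": [0, 0, 0], "hand": 85}, {"slide": [-0.94, -0.17, 0.06], "rotation": [0, 0, 0], "hand": 85}, {"slide": [-0.94, -0.17, 0.06], "rotation": [0, 0, 0], "hand": 85}, {"slide": [-0.94, -0.17, 0.06], "rotation": [0, 0, 0], "hand": 85}, {"slide": [-0.94, -0.17, 0.06], "rotation": [0, 0, 0], "hand": 85}, {"slide": [-0.94, -0.17, 0.06], "rotation": [0, 0, 0], "hand": 85}, {"slide": [-0.94, -0.17, 0.06], "rotation": [0, 0, 0], "hand": 85}, {"slide": [-0.94, -0.17, 0.06], "rotation": [0, 0, 0], "hand": 85}, {"slide": [-0.94, -0.17, 0.06], "rotation": [0, 0, 0], "hand": 85}]'

```text
time: 0.93
position: [0.4721, 0.3252, 0.2129]
orientation: [-180.0, -0.0, 154.2]
force: [-0.5, 0.3, -0.4]
opening: 0.0847
gripper_force: 0.0
```

>>> jog_arm --rows '[{"slide": [-0.94, -0.17, 0.06], "rotation": [0, 0, 0], "hand": 85}, {"slide": [-0.94, -0.17, 0.06], "rotation": [0, 0, 0], "hand": 85}, {"slide": [-0.94, -0.17, 0.06], "rotation": [0, 0, 0], "hand": 85}, {"slide": [-0.94, -0.17, 0.06], "rotation": [0, 0, 0], "hand": 85}, {"slide": [-0.94, -0.17, 0.06], "rotation": [0, 0, 0], "hand": 85}, {"slide": [-0.94, -0.17, 0.06], "rotation": [0, 0, 0], "hand": 85}, {"slide": [0, 0, 0], "rotation": [0, 0, 0], "hand": 85}, {"slide": [0, 0, 0], "rotation": [0, 0, 0], "hand": 85}]'

```text
time: 1.6
position: [0.6109, 0.2238, 0.2012]
orientation: [-179.9, -0.1, 154.0]
force: [-0.6, -0.1, 0.2]
opening: 0.0845
gripper_force: 0.0
```

Run:
```python
from h import *
c=cam("wrist"); f=ctrl.grab_frame("wrist"); cv2.imwrite("pics/w1.png",f[:,:,::-1])
s=ctrl.observe(); print(s["position"],s["orientation"],s["time"],s["force"])
for b in blobs(pink(f),300): print(cen(b),cv2.contourArea(b),plane(c,cen(b),.09).round(4))
print("tcp px",proj(c,s["position"]),"pred",proj(c,[.6098,.2234,.08]))
```

```text
[0.61011472 0.22464579 0.20167435] [-1.79952723e+02 -7.56198135e-02  1.54110853e+02] 1.65 [-0.02498141 -0.42429755 -0.34924251]
[316.66873438 228.30688378] 1934.5 [0.6072 0.2249 0.09  ]
[117.68902439 337.13501742] 574.0 [0.6185 0.0362 0.09  ]
tcp px [317.93445613 292.43193741] pred [316.43510019 229.07077253]
```

View pics/w1.png

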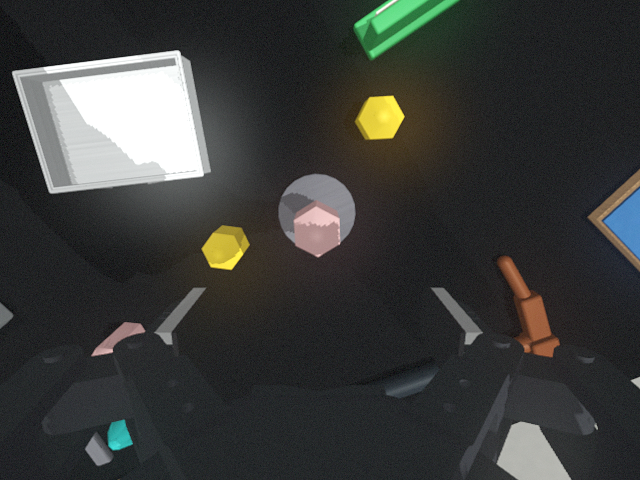

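Shown: the short crystal on the pedestal at (317,228), its flats facing left and right along the finger line; foot disc at (316,210); tin at top left.

Run:
```python
from h import *
c=cam("wrist");f=cv2.imread("pics/w1.png")[:,:,::-1].copy(); h=hsv(f)
print(h[185,316],h[245,290],h[214,345])
# foot disc: grey, around (316,210)
m=(h[...,2]>70)&(h[...,1]<45); m|=pink(f); k=np.zeros_like(m);k[165:262,270:365]=1; m&=k
b=blobs(m)[0]; p=b[:,0,:]; p=p[(p[:,1]<225)]
e=cv2.fitEllipse(p); print(e, plane(c,e[0],.01))
t=cv2.imread("pics/top0.png")[:,:,::-1].copy(); ct=cam("top"); h=hsv(t)
m=(h[...,2]>60)&(h[...,1]<90); k=np.zeros_like(m);k[190:235,208:252]=1;m&=k
b=blobs(m)[0]; e=cv2.fitEllipse(b); print(e,plane(ct,e[0],.01))
# tin rim in wrist
h=hsv(f); m=(h[...,2]>90)&(h[...,1]<40); m[:,230:]=0;m[215:]=0
b=blobs(m)[0]; r=cv2.approxPolyDP(cv2.convexHull(b),8,True)[:,0]
print([(q.tolist(),plane(c,q,.028).round(3)) for q in r])
```

```text
[113  14 147] [ 6 68 56] [130   5 143]
((316.45306396484375, 211.57904052734375), (75.67281341552734, 76.69239807128906), 87.64231872558594) [0.60830896 0.22427537 0.01      ]
((229.84768676757812, 212.65956115722656), (31.65550422668457, 32.103790283203125), 59.42882537841797) [0.61097596 0.22301177 0.01      ]
[([190, 61], array([0.444, 0.186, 0.028])), ([216, 145], array([0.512, 0.172, 0.028])), ([199, 187], array([0.538, 0.139, 0.028])), ([48, 191], array([0.481, 0.012, 0.028])), ([12, 71], array([0.385, 0.047, 0.028])), ([173, 50], array([0.431, 0.178, 0.028]))]
```

>>> jog_arm --rows '[{"slide": [0, -0.04, 0.9], "rotation": [0, 0, 0], "hand": 85}, {"slide": [0, 0, 0.9], "rotation": [0, 0, 0], "hand": 85}, {"slide": [0, 0, 0.9], "rotation": [0, 0, 0], "hand": 85}, {"slide": [0, 0, 0.9], "rotation": [0, 0, 0], "hand": 70}, {"slide": [0, 0, 0.9], "rotation": [0, 0, 0], "hand": 50}, {"slide": [0, 0, 0], "rotation": [0, 0, 0], "hand": 25}, {"slide": [0, 0, 0], "rotation": [0, 0, 0], "hand": 25}, {"slide": [0, 0, 0], "rotation": [0, 0, 0], "hand": 25}, {"slide": [0, 0, 0], "rotation": [0, 0, 0], "hand": 25}, {"slide": [0, 0, 0], "rotation": [0, 0, 0], "hand": 25}]' --force 30

```text
time: 2.48
position: [0.6104, 0.2243, 0.0694]
orientation: [179.9, 0.1, 154.2]
force: [-0.2, 0.2, -0.6]
opening: 0.0333
gripper_force: 36.0
```

>>> jog_arm --rows '[{"slide": [0, 0, -0.9], "rotation": [0, 0, 0], "hand": 25}, {"slide": [0, 0, -0.9], "rotation": [0, 0, 0], "hand": 25}, {"slide": [0.1, -0.1, -0.9], "rotation": [0, 0, 0], "hand": 25}, {"slide": [0.3, -0.7, 0], "rotation": [0, 0, 0], "hand": 25}, {"slide": [0.4, -0.9, 0], "rotation": [0, 0, 0], "hand": 25}, {"slide": [0.4, -0.9, 0], "rotation": [0, 0, 0], "hand": 25}, {"slide": [0.4, -0.9, 0], "rotation": [0, 0, 0], "hand": 25}, {"slide": [0.4, -0.9, 0], "rotation": [0, 0, 0], "hand": 25}, {"slide": [0.4, -0.9, 0], "rotation": [0, 0, 0], "hand": 25}, {"slide": [0.3, -0.72, 0], "rotation": [0, 0, 0], "hand": 25}]'

```text
time: 3.32
position: [0.4566, 0.0958, 0.1496]
orientation: [180.0, 0.1, 154.2]
force: [0.7, 0.3, -1.2]
opening: 0.0336
gripper_force: 36.1
```

>>> jog_arm --rows '[{"slide": [0, 0, 0.5], "rotation": [0, 0, 0], "hand": 25}, {"slide": [0, 0, 0.9], "rotation": [0, 0, 0], "hand": 25}, {"slide": [0, 0, 0.9], "rotation": [0, 0, 0], "hand": 25}, {"slide": [0, 0, 0.9], "rotation": [0, 0, 0], "hand": 25}, {"slide": [0, 0, 0.5], "rotation": [0, 0, 0], "hand": 25}, {"slide": [0, 0, 0], "rotation": [0, 0, 0], "hand": 25}, {"slide": [0, 0, 0], "rotation": [0, 0, 0], "hand": 25}]'

```text
time: 3.9
position: [0.4582, 0.0967, 0.0381]
orientation: [-180.0, -0.0, 154.2]
force: [-0.4, 0.0, -0.3]
opening: 0.0333
gripper_force: 36.0
```

Run:
```python
from h import *
togo([.459,.097,.0135],154)
s=ctrl.observe();print(s["opening"],s["force"])
c=cam("scene"); f=ctrl.grab_frame("scene")
im=f[130:300,280:520]; cv2.imwrite("pics/s2.png",cv2.resize(im,None,fx=3,fy=3)[:,:,::-1])
```

```text
slide [-0.02  0.02  0.82] rot [-0.   -0.    0.03] at [0.4582 0.0967 0.0381] [-180.    -0.   154.2] t 3.9
0.03328566597843927 [-0.36135773  0.00124708 -0.28353667]
```

View pics/s2.png

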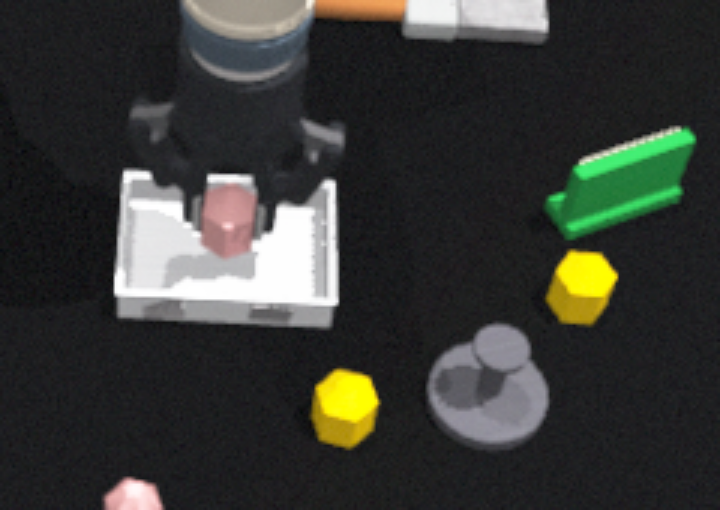

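Crystal held over the tin centre; bare pedestal top visible at crop (501,348).

>>> jog_arm --rows '[{"slide": [0, 0, 0.4], "rotation": [0, 0, 0], "hand": 25}, {"slide": [0, 0, 0.4], "rotation": [0, 0, 0], "hand": 25}, {"slide": [0, 0, 0], "rotation": [0, 0, 0], "hand": 25}, {"slide": [0, 0, 0.05], "rotation": [0, 0, 0], "hand": 25}, {"slide": [0, 0, 0], "rotation": [0, 0, 0], "hand": 25}]'

```text
time: 4.37
position: [0.4588, 0.0967, 0.0131]
orientation: [180.0, 0.1, 154.2]
force: [-0.3, 0.0, -0.5]
opening: 0.0335
gripper_force: 36.0
```

Run:
```python
from h import *
s=ctrl.observe();print(s["position"],s["force"])
f=ctrl.grab_frame("scene"); cs=cam("scene"); ct=cam("top"); h=hsv(f)
m=(h[...,2]>75)&(h[...,1]<70); k=np.zeros_like(m); k[234:262,432:462]=1
for z in (85,95,105,115):
  b=blobs(((h[...,2]>z)&(h[...,1]<70)&k),30)
  if b: e=cv2.fitEllipse(b[0]); print(z,e,plane(cs,e[0],.06))
print(h[246,440:462,2],h[236:262,447,2])
t=ctrl.grab_frame("top"); h=hsv(t)
for p in(pink(t),):
  for b in blobs(p,40): print(cen(b),plane(ct,cen(b),.03),plane(ct,cen(b),.05))
e=proj(ct,[.6096,.2237,.06]); print(e,proj(cs,[.6096,.2237,.06])); u,v=e.astype(int); print(h[v-14:v+14,u-14:u+14,2])
```

```text
[0.45882817 0.09670751 0.0131002 ] [-0.27938305  0.01253525 -0.49231274]
85 ((445.9344482421875, 251.1439208984375), (24.60655403137207, 30.062326431274414), 97.71829223632812) [0.62051846 0.21481586 0.06      ]
95 ((445.8960266113281, 251.3059539794922), (24.812606811523438, 29.527002334594727), 98.28618621826172) [0.6208278  0.21460649 0.06      ]
105 ((447.3714294433594, 249.69309997558594), (19.41705322265625, 30.273820877075195), 123.18244171142578) [0.61830397 0.21862095 0.06      ]
115 ((447.011962890625, 249.65614318847656), (19.20745849609375, 29.6785888671875), 123.6036148071289) [0.61804432 0.21801975 0.06      ]
[153 155 154 154 153 148 151 151 148 152 148 150 149 150 151 155 112  36
  31  31  29  30] [ 38  49 110 153 152 152 149 149 153 154 151 147 151 150 147 150 145 116
  66  69  71  82  94 108 120 127]
[331.51943463 199.68080094] [ 0.64731067 -0.02355335  0.03      ] [ 0.64544109 -0.02267612  0.05      ]
[226.7682739  211.75794141] [448.03008682 245.27670486]
[[ 46  45  43  40  38  44  42  44  39  43  45  44  50  53  66  73  78  81
   86  82  74  71  67  55  44  42  4
[... 2466 characters left out ...]
 44  40  41  61  95 124 131 134 132 134 135 134 134 131 131 128 122 125
  110  94  91  89  91  92  90  92  92  93]
 [ 38  41  35  50  75 114 129 131 131 133 130 132 132 135 131 132 132 130
  124 105  99  92  89  92  92  92  90  93]
 [ 42  40  41  45  65  91 120 131 133 133 132 134 131 131 128 133 132 129
  129 124 107  94  93  96  95  97  96 102]
 [ 40  39  46  40  47  68 103 125 133 130 133 131 131 131 130 132 131 132
  135 130 121 110 108 107 109 107 109 117]
 [ 41  34  35  38  39  53  82 112 127 129 131 131 133 133 130 131 133 133
  132 131 126 124 124 127 126 124 126 128]
 [ 42  41  40  38  42  41  59  87 114 124 129 131 131 131 129 130 131 127
  130 132 132 129 131 131 132 132 130 124]]
```

>>> jog_arm --rows '[{"slide": [0, 0, 0.05], "rotation": [0, 0, 0], "hand": 25}, {"slide": [0, 0, 0], "rotation": [0, 0, 0], "hand": 25}]'

```text
time: 4.63
position: [0.4587, 0.0967, 0.0111]
orientation: [180.0, 0.1, 154.2]
force: [0.7, -0.6, 3.0]
opening: 0.033
gripper_force: 36.5
```

>>> jog_arm --rows '[{"slide": [0, 0, 0.05], "rotation": [0, 0, 0], "hand": 25}, {"slide": [0, 0, 0], "rotation": [0, 0, 0], "hand": 25}]'

```text
time: 4.8
position: [0.4588, 0.0967, 0.011]
orientation: [179.9, 0.1, 154.2]
force: [-7.4, -0.5, 27.3]
opening: 0.0335
gripper_force: 39.2
```

>>> jog_arm --rows '[{"slide": [0, 0, -0.05], "rotation": [0, 0, 0], "hand": 25}, {"slide": [0, 0, 0], "rotation": [0, 0, 0], "hand": 60}, {"slide": [0, 0, 0], "rotation": [0, 0, 0], "hand": 60}, {"slide": [0, 0, 0], "rotation": [0, 0, 0], "hand": 60}, {"slide": [0, 0, -0.6], "rotation": [0, 0, 0], "hand": 60}, {"slide": [0, 0, -0.9], "rotation": [0, 0, 0], "hand": 60}, {"slide": [0, 0, -0.9], "rotation": [0, 0, 0], "hand": 60}, {"slide": [0, 0, -0.6], "rotation": [0, 0, -1], "hand": 85}, {"slide": [0, 0, -0.6], "rotation": [0, 0, -1], "hand": 85}, {"slide": [0, 0, -0.6], "rotation": [0, 0, -1], "hand": 85}]'

```text
time: 5.63
position: [0.458, 0.0967, 0.1373]
orientation: [-180.0, -0.0, 169.4]
force: [-0.8, 0.3, -1.2]
opening: 0.0851
gripper_force: 0.0
```

>>> jog_arm --rows '[{"slide": [0, 0, -0.6], "rotation": [0, 0, -1], "hand": 85}, {"slide": [0, 0, -0.4], "rotation": [0, 0, -1], "hand": 85}, {"slide": [-0.6, -0.4, 0], "rotation": [0, 0, -0.16], "hand": 85}, {"slide": [-0.9, -0.6, 0], "rotation": [0, 0, 0], "hand": 85}, {"slide": [-0.9, -0.6, 0], "rotation": [0, 0, 0], "hand": 85}, {"slide": [-0.9, -0.6, 0], "rotation": [0, 0, 0], "hand": 85}, {"slide": [-0.9, -0.6, 0], "rotation": [0, 0, 0], "hand": 85}, {"slide": [-0.9, -0.5, 0], "rotation": [0, 0, 0], "hand": 85}, {"slide": [-0.8, -0.5, 0], "rotation": [0, 0, 0], "hand": 85}, {"slide": [-0.4, -0.3, 0], "rotation": [0, 0, 0], "hand": 85}]'

```text
time: 6.47
position: [0.6491, -0.0285, 0.1651]
orientation: [-180.0, -0.0, 179.9]
force: [-0.9, 0.2, -0.0]
opening: 0.0847
gripper_force: 0.0
```

Run:
```python
from h import *
ctrl.grab_frame("top")
c=cam("wrist"); togo([.647,-.024,.035],180); f=ctrl.grab_frame("wrist"); cv2.imwrite("pics/w3.png",f[:,:,::-1])
for b in blobs(pink(f),300): print(cen(b),cv2.contourArea(b),plane(c,cen(b),.03).round(4),plane(c,cen(b),.05).round(4))
print("pred",proj(c,[.647,-.024,.03]),proj(c,[.647,-.024,.07]))
t=ctrl.grab_frame("top"); ct=cam("top")
for b in blobs(pink(t),20): print("top",cen(b),plane(ct,cen(b),.03).round(4))
```

```text
slide [0.1  0.19 4.32] rot [-0.01 -0.   -0.03] at [ 0.65   -0.0296  0.1647] [-180.    -0.   179.9] t 6.52
[325.44367747 221.59793918] 1666.0 [ 0.6465 -0.0232  0.03  ] [ 0.6421 -0.0236  0.05  ]
pred [324.41493965 222.22093809] [325.42749216 234.41232454]
top [278.67181467 275.66409266] [0.4613 0.0989 0.03  ]
```

View pics/w3.png

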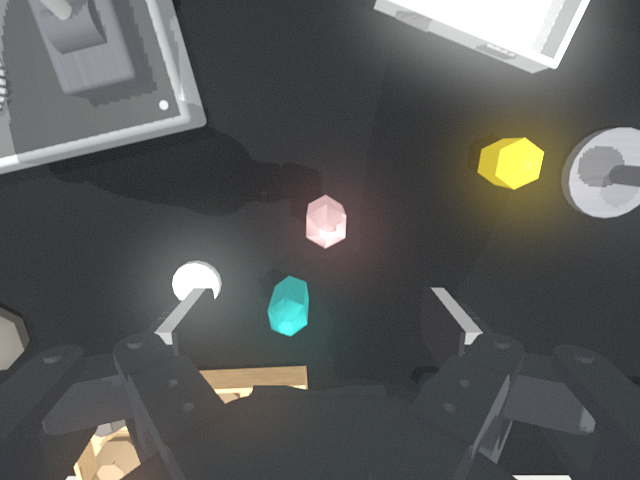

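Shown: tall pink crystal at (325,222), flats facing the fingers; turquoise look-alike at (289,305), clear of both fingers.

>>> jog_arm --rows '[{"slide": [0.11, 0.19, 0.5], "rotation": [0, 0, 0], "hand": 85}, {"slide": [0, 0, 0.9], "rotation": [0, 0, 0], "hand": 85}, {"slide": [0, 0, 0.9], "rotation": [0, 0, 0], "hand": 85}, {"slide": [0, 0, 0.9], "rotation": [0, 0, 0], "hand": 85}, {"slide": [0, 0, 0.9], "rotation": [0, 0, 0], "hand": 85}, {"slide": [0, 0, 0.6], "rotation": [0, 0, 0], "hand": 60}, {"slide": [0, 0, 0.2], "rotation": [0, 0, 0], "hand": 45}, {"slide": [0, 0, 0], "rotation": [0, 0, 0], "hand": 42}, {"slide": [0, 0, 0], "rotation": [0, 0, 0], "hand": 42}]'

```text
time: 7.37
position: [0.6436, -0.0206, 0.0204]
orientation: [-180.0, 0.0, 180.0]
force: [0.7, 0.2, 0.7]
opening: 0.0426
gripper_force: 0.0
```

>>> jog_arm --rows '[{"slide": [0, 0, 0], "rotation": [0, 0, 0], "hand": 22}, {"slide": [0, 0, 0], "rotation": [0, 0, 0], "hand": 22}, {"slide": [0, 0, 0], "rotation": [0, 0, 0], "hand": 22}, {"slide": [0, 0, 0], "rotation": [0, 0, 0], "hand": 22}]'

```text
time: 7.7
position: [0.6445, -0.021, 0.0213]
orientation: [-180.0, 0.2, 180.0]
force: [-1.0, 0.2, 6.9]
opening: 0.0299
gripper_force: 30.7
```

>>> jog_arm --rows '[{"slide": [0, 0, -0.5], "rotation": [0, 0, 0], "hand": 22}, {"slide": [0, 0, -0.9], "rotation": [0, 0, 0], "hand": 22}, {"slide": [0, 0, -0.9], "rotation": [0, 0, 0], "hand": 22}, {"slide": [0, 0.2, -0.7], "rotation": [0, 0, 0], "hand": 22}, {"slide": [0.1, 0.6, 0], "rotation": [0, 0, 0], "hand": 22}, {"slide": [0.1, 0.9, 0], "rotation": [0, 0, 0], "hand": 22}, {"slide": [0.2, 0.9, 0], "rotation": [0, 0, 0], "hand": 22}, {"slide": [0.2, 0.9, 0], "rotation": [0, 0, 0], "hand": 22}, {"slide": [0.2, 0.9, 0], "rotation": [0, 0, 0], "hand": 22}, {"slide": [0.2, 0.9, 0], "rotation": [0, 0, 0], "hand": 22}]'

```text
time: 8.53
position: [0.6132, 0.1392, 0.11]
orientation: [180.0, 0.0, 180.0]
force: [0.4, 0.3, -1.9]
opening: 0.0296
gripper_force: 30.0
```

>>> jog_arm --rows '[{"slide": [0.14, 0.9, 0], "rotation": [0, 0, 0], "hand": 22}, {"slide": [0.1, 0.9, 0], "rotation": [0, 0, 0], "hand": 22}, {"slide": [0, 0.7, 0], "rotation": [0, 0, 0], "hand": 22}, {"slide": [0, 0.36, 0], "rotation": [0, 0, 0], "hand": 22}, {"slide": [0, 0, 0], "rotation": [0, 0, 0], "hand": 22}, {"slide": [0, 0, 0], "rotation": [0, 0, 0], "hand": 22}]'

```text
time: 9.03
position: [0.6065, 0.2238, 0.1096]
orientation: [-180.0, 0.0, -180.0]
force: [-0.6, -0.7, -0.5]
opening: 0.0297
gripper_force: 30.0
```

Run:
```python
from h import *
s=ctrl.observe();print(s["position"],s["orientation"],s["opening"],s["force"])
c=cam("wrist"); f=ctrl.grab_frame("wrist"); cs=cam("scene"); g=ctrl.grab_frame("scene")
for n,F,C in(("w",f,c),("s",g,cs)):
  for b in blobs(pink(F),200)[:3]:
    x,y,w,h=cv2.boundingRect(b); print(n,cen(b),(x,y,w,h))
  print("ped",proj(C,[.6096,.2237,.06]),"exp base",proj(C,[.6096,.2237,s["position"][2]-.0213]),"apex",proj(C,[.6096,.2237,s["position"][2]+.0487]))
a=cv2.resize(f[160:340,220:420],None,fx=2,fy=2); b=cv2.resize(g[190:290,395:505],None,fx=3.6,fy=3.6)
im=np.zeros((360,800,3),np.uint8); im[:,:400]=a; im[:360,400:796]=b; cv2.imwrite("pics/p4.png",im[:,:,::-1])
```

```text
[0.60649492 0.2238452  0.10957837] [-1.79980264e+02  1.00882299e-02 -1.79978394e+02] 0.029673075719203874 [-0.58217908 -0.66698655 -0.54772979]
w [318.09442763 312.07318457] (278, 247, 82, 128)
w [107.51619897  17.60026017] (56, 0, 91, 43)
ped [317.25569904 263.58398141] exp base [317.15116092 282.04044317] apex [316.66608519 367.68175446]
s [454.72524977 228.62170754] (441, 212, 25, 32)
s [354.86531987 212.06565657] (347, 201, 17, 23)
ped [448.03008682 245.27670486] exp base [450.85531738 236.4473878 ] apex [458.41031505 212.83675903]
```

View pics/p4.png

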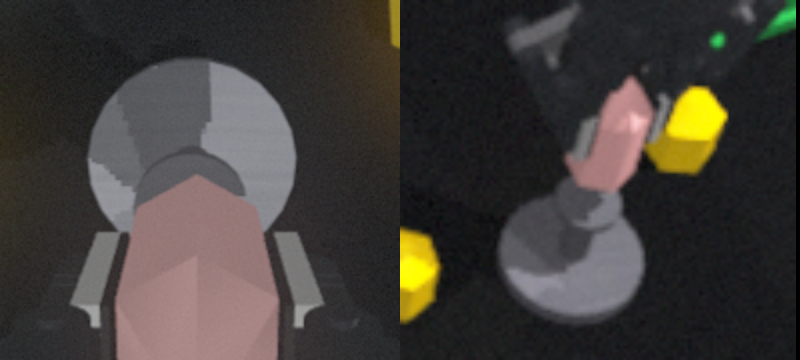

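Wrist crop (left half): base corner at (195,175), pedestal rim's near edge at (192,147). Scene crop: apex at (630,75), crystal upright over the top disc.

Run:
```python
from h import *
c=cam("wrist");cs=cam("scene");z=ctrl.observe()["position"][2]
f=cv2.imread("pics/p4.png")
g=cv2.cvtColor(f[:, :400],cv2.COLOR_BGR2GRAY)
print(g[120:200:3,192])
cor=plane(c,(317.5,247.5),z-.0213); ed=plane(c,(316,233.5),.06)
print("base centre",cor+[.0173,0,0],"ped centre",ed+[.017,0,0])
print("apex scene",plane(cs,(458.9,210.8),z+.0487))
o,d=ray(c,(317.5,247.5)); print("d(x) per mm z",d[0]/d[2])
print(togo([.6096,.2237,.0823]))
```

```text
[ 94  94  91  91  92  93  92  94  88  73  72  76  92  92  93  96  91  90
  96 116 129 129 127 129 128 127 128]
base centre [0.60862761 0.22284975 0.08821363] ped centre [0.60839531 0.22194979 0.06      ]
apex scene [0.60575781 0.22633458 0.15821363]
d(x) per mm z -0.3012460020730858
slide [-0.1   0.03  0.91] at [0.6066 0.2228 0.1095] [-180.    -0.   179.9] t 9.13
None
```

Run:
```python
from h import *
cs=cam("scene");c=cam("wrist");s=ctrl.observe();z=s["position"][2];print(s["position"])
g=ctrl.grab_frame("scene")
b=blobs(pink(g),200)[0]; hull=cv2.approxPolyDP(cv2.convexHull(b),1.5,True)[:,0]; print(hull.tolist())
# rotated rect of the prism silhouette: its long axis
for q,zz in (((452.8,243.3),z-.0213),):
    print("base centre scene",plane(cs,q,zz)-[.0173,0,0])
for P in ([.6086,.2232],[.6096,.2237]):
    print("exp: apex",proj(cs,[*P,z+.0487]).round(1),"base+x corner",proj(cs,[P[0]+.0175,P[1],z-.0213]).round(1),"base -x+30..",[proj(cs,[P[0]+.0175*np.cos(a),P[1]+.0175*np.sin(a),z-.0213]).round(1).tolist() for a in np.radians([60,-60])])
h=hsv(g)
v=h[...,2]
print(v[243:258,447]); print(v[250,432:462])
for zz,P in ((.06,[.6096,.2237]),):
    pts=np.array([proj(cs,[P[0]+.017*np.cos(a),P[1]+.017*np.sin(a),zz]) for a in np.linspace(0,6.28,60)])
    print("pred disc",pts.min(0),pts.max(0))
f=ctrl.grab_frame("wrist"); h=hsv(f); m=(h[...,2]>75)&(h[...,1]<45); k=np.zeros_like(m);k[180:275,255:375]=1
b=blobs(m&k)[0]; p=b[:,0]; p=p[(p[:,1]<230)]; e=cv2.fitEllipse(p); print("foot w",e,plane(c,e[0],.01))
```

```text
[0.60662594 0.22278265 0.10951363]
[[459, 212], [465, 221], [459, 237], [453, 243], [444, 241], [441, 233], [453, 216]]
base centre scene [0.60705744 0.22104149 0.08821363]
exp: apex [457.9 212.5] base+x corner [454.3 243.8] base -x+30.. [[460.1, 238.0], [444.5, 241.9]]
exp: apex [458.4 212.9] base+x corner [454.8 244.2] base -x+30.. [[460.6, 238.4], [445.0, 242.2]]
[ 79  80  81  76  77  91 111 116 132 126 103  66  68  71  80]
[ 79  79  77  78  81  76  75  68  66  77  81  79  79  77  92 116 130 129
 132 131 134 132 131 121 104  74  36  28  25  30]
pred disc [438.76702007 237.70615413] [457.32104059 252.9801578 ]
foot w ((317.50567626953125, 238.40939331054688), (97.80489349365234, 102.68208312988281), 86.61255645751953) [0.60796565 0.22274834 0.01      ]
```

>>> jog_arm --rows '[{"slide": [-0.04, 0, 0.3], "rotation": [0, 0, 0], "hand": 22}, {"slide": [0, 0, 0.4], "rotation": [0, 0, 0], "hand": 22}, {"slide": [0, 0, 0.1], "rotation": [0, 0, 0], "hand": 22}, {"slide": [0, 0, 0], "rotation": [0, 0, 0], "hand": 22}, {"slide": [0, 0, 0], "rotation": [0, 0, 0], "hand": 22}]'

```text
time: 9.65
position: [0.6077, 0.2235, 0.0853]
orientation: [-180.0, -0.0, 179.9]
force: [0.1, 0.5, -1.4]
opening: 0.0298
gripper_force: 29.9
```

Run:
```python
from h import *
s=ctrl.observe(); print(s["position"],s["force"])
f=ctrl.grab_frame("wrist"); g=ctrl.grab_frame("scene")
a=cv2.resize(f[210:310,260:380],None,fx=3.3,fy=3.3); b=cv2.resize(g[205:275,415:480],None,fx=6,fy=6)
im=np.zeros((420,790,3),np.uint8); im[:330,:396]=a; im[:420,400:790]=b; cv2.imwrite("pics/p5.png",im[:,:,::-1])
```

```text
[0.60768674 0.22346554 0.08526947] [ 0.1484702   0.4861564  -1.35536249]
```

View pics/p5.png

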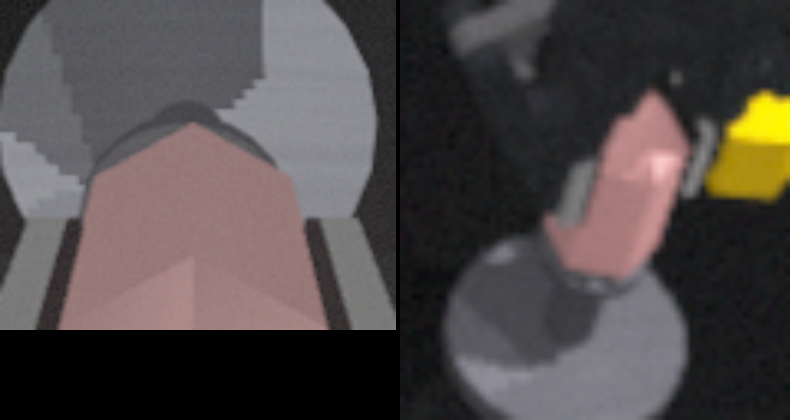

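Wrist crop: base corner (193,124) sits at the rim centre to within ~0.5 mm, and the crystal is a hair to the right. I'll shift it ~0.8 mm and lower.

>>> jog_arm --rows '[{"slide": [0, -0.03, 0.06], "rotation": [0, 0, 0], "hand": 22}, {"slide": [0, 0, 0.05], "rotation": [0, 0, 0], "hand": 22}, {"slide": [0, 0, 0], "rotation": [0, 0, 0], "hand": 22}]'

```text
time: 10.0
position: [0.6076, 0.2229, 0.082]
orientation: [-180.0, -0.0, 180.0]
force: [-0.1, -0.1, -1.3]
opening: 0.0295
gripper_force: 29.9
```

>>> jog_arm --rows '[{"slide": [0, 0, 0.03], "rotation": [0, 0, 0], "hand": 22}, {"slide": [0, 0, 0], "rotation": [0, 0, 0], "hand": 22}]'

```text
time: 10.17
position: [0.6077, 0.223, 0.0814]
orientation: [180.0, 0.0, 180.0]
force: [-0.3, -0.1, -1.6]
opening: 0.0297
gripper_force: 30.1
```

>>> jog_arm --rows '[{"slide": [0, 0, 0.03], "rotation": [0, 0, 0], "hand": 22}, {"slide": [0, 0, 0], "rotation": [0, 0, 0], "hand": 22}]'

```text
time: 10.33
position: [0.6078, 0.223, 0.0813]
orientation: [180.0, 0.1, 180.0]
force: [-3.3, -0.9, 6.6]
opening: 0.0296
gripper_force: 30.8
```

>>> jog_arm --rows '[{"slide": [0, 0, 0.02], "rotation": [0, 0, 0], "hand": 22}, {"slide": [0, 0, 0], "rotation": [0, 0, 0], "hand": 22}]'

```text
time: 10.5
position: [0.6078, 0.223, 0.0813]
orientation: [180.0, 0.1, 180.0]
force: [-3.4, -0.8, 10.6]
opening: 0.0293
gripper_force: 31.4
```

>>> jog_arm --rows '[{"slide": [0, 0, -0.03], "rotation": [0, 0, 0], "hand": 22}, {"slide": [0, 0, 0], "rotation": [0, 0, 0], "hand": 34}, {"slide": [0, 0, 0], "rotation": [0, 0, 0], "hand": 40}, {"slide": [0, 0, 0], "rotation": [0, 0, 0], "hand": 48}, {"slide": [0, 0, 0], "rotation": [0, 0, 0], "hand": 55}, {"slide": [0, 0, -0.3], "rotation": [0, 0, 0], "hand": 60}, {"slide": [0, 0, -0.8], "rotation": [0, 0, 0], "hand": 60}, {"slide": [0, 0, -0.9], "rotation": [0, 0, 0], "hand": 60}, {"slide": [0, 0, -0.9], "rotation": [0, 0, 0], "hand": 60}, {"slide": [0, 0, -0.9], "rotation": [0, 0, 0], "hand": 60}]'

```text
time: 11.33
position: [0.6075, 0.2229, 0.1966]
orientation: [180.0, 0.0, 180.0]
force: [0.6, 0.9, -0.5]
opening: 0.06
gripper_force: 0.0
```

Run:
```python
from h import *
s=ctrl.observe();print(s["position"])
c=cam("wrist");f=ctrl.grab_frame("wrist");cs=cam("scene");g=ctrl.grab_frame("scene")
for n,F,C in(("w",f,c),("s",g,cs)):
  for b in blobs(pink(F),150)[:3]:
    print(n,cen(b).round(1),cv2.boundingRect(b),cv2.contourArea(b))
  print("exp apex,mid",proj(C,[.6096,.2232,.13]).round(1),proj(C,[.6096,.2232,.09]).round(1))
cv2.imwrite("pics/w6.png",f[:,:,::-1]); cv2.imwrite("pics/s6.png",g[:,:,::-1])
```

```text
[0.6074972  0.22292668 0.1965876 ]
w [162.7  39.4] (134, 11, 59, 57) 2239.5
w [318.4 239.8] (297, 208, 44, 63) 2121.5
exp apex,mid [317.9 253.2] [317.9 236.9]
s [449.9 236.6] (438, 221, 25, 32) 509.5
s [353.6 215.7] (347, 206, 17, 18) 163.0
exp apex,mid [455.  222.8] [450.8 236. ]
```

The tall crystal stands on the pedestal as predicted; on to the knob.

>>> jog_arm --rows '[{"slide": [0.1, -0.5, -0.1], "rotation": [0, 0, 0], "hand": 60}, {"slide": [0.13, -0.95, 0], "rotation": [0, 0, 0], "hand": 60}, {"slide": [0.13, -0.95, 0], "rotation": [0, 0, 0], "hand": 60}, {"slide": [0.13, -0.95, 0], "rotation": [0, 0, 0], "hand": 60}, {"slide": [0.13, -0.95, 0], "rotation": [0, 0, 0], "hand": 60}, {"slide": [0.13, -0.95, 0], "rotation": [0, 0, 0], "hand": 60}, {"slide": [0.13, -0.95, 0], "rotation": [0, 0, 0], "hand": 60}, {"slide": [0.13, -0.95, 0], "rotation": [0, 0, 0], "hand": 60}, {"slide": [0.13, -0.95, 0], "rotation": [0, 0, 0], "hand": 60}, {"slide": [0.13, -0.95, 0], "rotation": [0, 0, 0], "hand": 60}]'

```text
time: 12.27
position: [0.5682, -0.0503, 0.1971]
orientation: [180.0, -0.1, 180.0]
force: [-0.6, 0.5, -0.1]
opening: 0.0599
gripper_force: 0.0
```

>>> jog_arm --rows '[{"slide": [0.15, -0.95, 0], "rotation": [0, 0, 0], "hand": 60}, {"slide": [0.15, -0.95, 0], "rotation": [0, 0, 0], "hand": 60}, {"slide": [0.15, -0.95, 0], "rotation": [0, 0, 0], "hand": 60}, {"slide": [0.15, -0.95, 0], "rotation": [0, 0, 0], "hand": 60}, {"slide": [0.15, -0.95, 0], "rotation": [0, 0, 0], "hand": 60}, {"slide": [0.15, -0.95, 0], "rotation": [0, 0, 0], "hand": 60}, {"slide": [0.15, -0.95, 0], "rotation": [0, 0, 0], "hand": 60}, {"slide": [0.05, -0.7, 0], "rotation": [0, 0, 0], "hand": 60}, {"slide": [0, -0.4, 0], "rotation": [0, 0, 0], "hand": 60}, {"slide": [0, 0, 0], "rotation": [0, 0, 1], "hand": 60}]'

```text
time: 13.1
position: [0.5354, -0.2835, 0.1968]
orientation: [180.0, -0.1, 174.9]
force: [-1.2, 0.6, -0.0]
opening: 0.0602
gripper_force: 0.0
```

>>> jog_arm --rows '[{"slide": [0, 0, 0], "rotation": [0, 0, 1], "hand": 60}, {"slide": [0, 0, 0], "rotation": [0, 0, 1], "hand": 60}, {"slide": [0, 0, 0], "rotation": [0, 0, 1], "hand": 60}, {"slide": [0, 0, 0], "rotation": [0, 0, 1], "hand": 60}, {"slide": [0, 0, 0], "rotation": [0, 0, 1], "hand": 60}, {"slide": [0, 0, 0], "rotation": [0, 0, 1], "hand": 60}, {"slide": [0, 0, 0], "rotation": [0, 0, 0.5], "hand": 60}, {"slide": [0, 0, 0], "rotation": [0, 0, 0], "hand": 60}, {"slide": [0, 0, 0], "rotation": [0, 0, 0], "hand": 60}]'

```text
time: 13.85
position: [0.5361, -0.2806, 0.1974]
orientation: [-180.0, -0.0, 142.6]
force: [0.3, 0.4, 0.3]
opening: 0.06
gripper_force: 0.0
```

Run:
```python
from h import *
c=cam("wrist"); s=ctrl.observe();print(s["position"],s["orientation"],s["time"])
f=ctrl.grab_frame("wrist"); cv2.imwrite("pics/w7.png",f[:,:,::-1])
print("ring pred",proj(c,[.538,-.282,.06]),proj(c,[.538,-.282,.1]))
```

```text
[ 0.53606611 -0.28064333  0.19737181] [-1.79998494e+02 -4.63204123e-02  1.42585186e+02] 13.85
ring pred [317.43736577 228.19666521] [317.39492677 241.06548174]
```

View pics/w7.png

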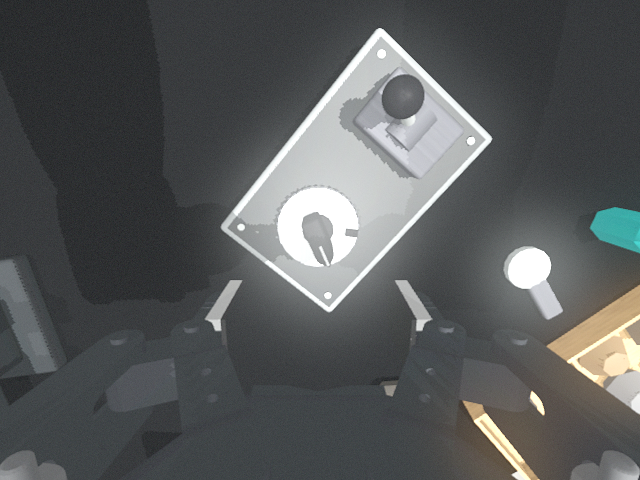

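Shown: ring centred at about (318,227), tooth at (352,233), nose with its line at (326,257), lever ball at (403,96), unit screws at (381,54), (471,141), (241,227) and (328,295).

```bash
cat > knob.py <<'E'
from h import *
def knob(f,c,A,show=True):
    """A: approx axis xy. returns ring centre, tooth and nose world angles (deg)"""
    v=hsv(f)[...,2].astype(np.uint8)
    p0=proj(c,[*A,.06]); yy,xx=np.mgrid[:480,:640]
    near=(np.hypot(xx-p0[0],yy-p0[1])<60)
    hull=cv2.convexHull(np.vstack([b for b in blobs((v>200)&near,40)]))
    e=cv2.fitEllipse(hull); Rc=plane(c,e[0],.06)
    # tooth: dark blob near r=29mm on z=.065 ; bar: dark blob
    W=np.array([[plane(c,(x,y),.065)[:2] for x in range(640)] for y in range(0)]) if 0 else None
    dark=(v<150)&near
    o=[]
    for b in blobs(dark,15):
        q=cen(b); r=plane(c,q,.065)[:2]-Rc[:2]; o.append((q.round(1),cv2.contourArea(b),np.hypot(*r).round(4),np.degrees(np.arctan2(r[1],r[0])).round(1)))
    return Rc,e,o,v
E
python3 - <<'E'
from knob import *
c=cam("wrist"); f=cv2.imread("pics/w7.png")[:,:,::-1].copy()
Rc,e,o,v=knob(f,c,[.538,-.282]); print(Rc,e)
for x in o: print(x)
sc=[]
for g in ((381,54),(471,141),(328,295),(241,227)):
    w=v[g[1]-7:g[1]+8,g[0]-7:g[0]+8].astype(float); w=np.clip(w-190,0,None); y,x=np.mgrid[-7:8,-7:8]
    sc.append(plane(c,(g[0]+(w*x).sum()/w.sum(),g[1]+(w*y).sum()/w.sum()),.045)[:2])
sc=np.array(sc); C=sc.mean(0); d=(sc[0]+sc[1]-sc[2]-sc[3]); yaw=np.arctan2(-d[0],d[1]); print("unit",C,np.degrees(yaw),[np.linalg.norm(sc[i]-sc[i-1]).round(3) for i in range(4)])
k=C+.045*np.array([np.sin(yaw),-np.cos(yaw)]); L=C+.062*np.array([-np.sin(yaw),np.cos(yaw)]); print("axis",k,"lever",L, "ball",L-.024*np.array([np.cos(yaw),np.sin(yaw)]))
np.set_printoptions(linewidth=250)
print(v[205:272:2,296:348:2])
E
```

```text
[ 0.53261153 -0.28334541  0.06      ] ((312.2619934082031, 223.9965362548828), (104.36153411865234, 125.87931823730469), 51.637786865234375)
unit [ 0.52904709 -0.23792021] 12.453697630940692 [np.float64(0.181), np.float64(0.101), np.float64(0.182), np.float64(0.102)]
axis [ 0.53875136 -0.28186139] lever [ 0.51567675 -0.17737904] ball [ 0.49224146 -0.18255465]
[[255 255 255 255 255 255 255 255 255 255 255 255 255 255 255 255 255 255 255 255 255 255 255 255 255 255]
 [255 255 255 255 255 255 255 255 255 255 255 255 255 255 255 255 255 255 255 255 255 255 255 255 255 255]
 [255 255 255 255 255 255 255 255 255 255 255 255 255 255 255 255 255 255 255 255 255 255 255 255 255 255]
 [255 255 255 255 255 255 255 255 255 255 255 255 255 255 255 255 255 255 255 255 255 255 255 255 255 255]
 [255 255 255 255 255 255 255 232 174 164 166 179 255 255 255 255 255 255 255 255 255 255 255 255 255 255]
 [255 255 255 255 255 209 163 165 168 168 166 168 162 166 255 255 255 255 255 255 255 255 255 255 255 255]
 [255 255 255 255 160 165 166 164 169 167 172 169 170 181 179 195 255 255 255 255 255 255 255 25
[... 2200 characters left out ...]
 155 156 239 240 151 156 240 255 255 255 255 187 191 192]
 [192 215 242 255 255 254 255 255 255 255 255 141 153 155 155 255 177 144 255 255 255 232 190 191 191 191]
 [194 193 201 222 255 255 255 255 255 255 255 255 173 145 145 230 238 186 255 222 195 194 190 191 190 190]
 [194 193 195 194 193 214 237 255 255 255 255 255 255 255 168 181 247 178 198 198 198 198 191 188 188 189]
 [193 194 194 195 196 194 195 195 196 197 194 193 200 197 200 200 188 198 198 197 197 196 196 195 192 194]
 [191 191 193 193 193 194 195 195 194 197 197 198 197 197 197 198 197 197 197 198 199 195 196 196 197 196]
 [192 192 191 192 194 194 194 195 195 195 195 194 197 196 195 197 197 197 197 196 196 195 195 194 193 195]]
```

```bash
cat > knob.py <<'E'
from h import *
A=np.array([.5388,-.2819]); ang=lambda d:np.degrees(np.arctan2(d[1],d[0]))
def line(v,c,box,th=205):
    x0,y0,x1,y1=box; w=np.argwhere(v[y0:y1,x0:x1]>th)[:,::-1]+[x0,y0]
    P=np.array([plane(c,q,.101)[:2] for q in w]); m=P.mean(0); d=np.linalg.svd(P-m)[2][0]
    if d@(m-A)<0:d=-d
    n=np.array([-d[1],d[0]]); return len(w),ang(d),"axis offset mm",(1e3*n@(m-A)).round(2),"by centroid",ang(m-A), np.hypot(*(m-A))
def tooth(v,c,box,th=215):
    x0,y0,x1,y1=box; w=np.argwhere(v[y0:y1,x0:x1]<th)[:,::-1]+[x0,y0]
    P=np.array([plane(c,q,.0645)[:2] for q in w]); m=P.mean(0); return len(w),ang(m-A),np.hypot(*(m-A)),w.min(0),w.max(0)
E
python3 - <<'E'
from knob import *
c=cam("wrist"); f=cv2.imread("pics/w7.png")[:,:,::-1].copy(); v=hsv(f)[...,2]
np.set_printoptions(linewidth=250)
print(v[224:244:1,340:364:2])
print(tooth(v,c,(341,226,357,240)))
m=np.zeros_like(v)
w=[]
for y in range(246,262):   # line pixels: bright, enclosed by the dark bar
    xc=320.5+(y-247)*.42
    for x in range(int(xc)-3,int(xc)+6):
        if v[y,x]>205:w.append((x,y))
for y,x in []:pass
P=np.array([plane(c,q,.101)[:2] for q in w]); mm=P.mean(0); d=np.linalg.svd(P-mm)[2][0]; d=d if d@(mm-A)>0 else -d
print(len(w),"nose dir",ang(d),"centroid",ang(mm-A),np.hypot(*(mm-A)))
togo([*A,.075],142.5)
E
```

```text
[[255 255 255 255 255 255 255 255 255 245 199 208]
 [255 255 255 255 255 255 255 255 255 242 202 209]
 [255 255 255 255 255 255 255 255 255 236 201 210]
 [255 255 255 255 255 255 255 255 255 230 201 203]
 [255 255 255 236 255 255 255 255 255 234 198 199]
 [255 255 255 158 163 170 190 218 252 195 199 198]
 [255 255 255 164 175 168 169 166 158 178 198 199]
 [255 255 255 170 179 173 173 174 170 197 201 199]
 [255 255 255 168 177 173 175 172 171 200 200 199]
 [255 255 247 171 174 174 174 169 170 202 199 199]
 [255 255 255 167 171 170 171 171 169 197 200 200]
 [255 255 255 165 166 167 169 169 167 199 199 199]
 [255 255 255 255 255 205 184 161 165 198 198 196]
 [255 255 255 255 255 255 255 255 255 194 198 194]
 [255 255 255 255 255 255 255 255 255 196 196 198]
 [255 255 255 255 255 255 255 255 230 198 195 194]
 [255 255 255 255 255 255 255 255 203 197 197 195]
 [255 255 255 255 255 255 255 255 194 195 195 197]
 [255 255 255 255 255 255 255 255 195 196 197 196]
 [255 255 255 255 255 255 255 255 195 194 194 196]]
(83, np.float64(48.15102804694634), np.float64(0.027132406813379462), array([345, 229]), array([356, 236]))
51 nose dir -12.50448577412918 centroid -15.355789140976718 0.009614300274572133
slide [-0.1   0.02  4.08] rot [ 0.   -0.01  0.02] at [ 0.5361 -0.2807  0.1975] [180.   -0.  142.6] t 13.9
```

>>> jog_arm --rows '[{"slide": [-0.1, 0.02, 0.3], "rotation": [0, 0, 0], "hand": 40}, {"slide": [0, 0, 0.5], "rotation": [0, 0, -1], "hand": 40}, {"slide": [0, 0, 0.5], "rotation": [0, 0, -1], "hand": 40}, {"slide": [0, 0, 0.5], "rotation": [0, 0, -1], "hand": 40}, {"slide": [0, 0, 0.5], "rotation": [0, 0, -1], "hand": 40}, {"slide": [0, 0, 0.4], "rotation": [0, 0, -0.8], "hand": 40}, {"slide": [0, 0, 0], "rotation": [0, 0, 0], "hand": 40}, {"slide": [0, 0, 0], "rotation": [0, 0, 0], "hand": 40}]'

```text
time: 14.57
position: [0.5388, -0.2821, 0.1158]
orientation: [180.0, -0.1, 166.4]
force: [0.1, 0.2, 0.2]
opening: 0.04
gripper_force: 0.0
```

Run:
```python
from knob import *
np.set_printoptions(linewidth=250)
c=cam("wrist"); togo([*A,.073],166.5); f=ctrl.grab_frame("wrist"); v=hsv(f)[...,2]; cv2.imwrite("pics/w8.png",f[:,:,::-1])
a=proj(c,[*A,.101]).round(1); print("axis px z.101",a, "nose exp",proj(c,[A[0]+.0215*np.cos(np.radians(-13)),A[1]+.0215*np.sin(np.radians(-13)),.101]).round(1),"tooth",proj(c,[A[0]+.029*np.cos(.84),A[1]+.029*np.sin(.84),.065]).round(1))
y0=int(a[1])-40;x0=int(a[0])-45
print(x0,y0);print(v[y0:y0+100:3,x0:x0+110:3])
```

```text
slide [-0.    0.01  1.43] rot [ 0.01 -0.02 -0.02] at [ 0.5388 -0.2821  0.1158] [ 1.800e+02 -1.000e-01  1.664e+02] t 14.57
axis px z.101 [317.7 281.3] nose exp [318.1 320.9] tooth [360.  279.8]
272 241
[[255 255 255 ... 201 205 205]
 [255 255 255 ... 216 206 206]
 [255 255 255 ... 205 205 203]
 ...
 [255 181 168 ...  96  99 107]
 [251 252 166 ...  94 100 104]
 [233 255 198 ...  89  94 103]]
```

Run:
```python
from knob import *
c=cam("wrist"); v=hsv(cv2.imread("pics/w8.png")[:,:,::-1].copy())[...,2]
for y in range(262,330,4): print(y,' '.join(f"{int(x)//10:2d}" for x in v[y,290:350:2]))
print('tooth')
for y in range(264,296,2): print(y,' '.join(f"{int(x)//10:2d}" for x in v[y,340:386:2]))
```

```text
262 25 25 25 19 15 16 16 16 16 16 16 16 16 16 16 17 17 17 17 17 16 17 16 16 16 25 25 25 25 25
266 25 25 25 25 16 15 15 15 16 16 16 16 16 16 16 16 16 16 16 17 16 16 16 16 25 25 25 25 25 25
270 25 24 24 25 24 16 15 15 16 16 16 16 16 16 16 16 16 16 16 16 16 16 15 25 25 25 25 25 25 25
274 24 24 24 24 24 24 24 15 15 15 15 16 15 16 16 16 16 16 16 16 15 25 25 25 25 25 25 25 25 24
278 24 24 24 24 24 24 24 14 15 15 15 16 15 15 16 16 16 16 16 16 15 25 25 25 25 25 25 25 25 21
282 25 25 25 24 24 24 24 14 15 15 15 15 15 15 15 15 15 15 15 15 14 25 25 25 25 25 25 25 25 25
286 25 25 25 25 25 25 25 13 15 14 15 15 15 15 15 15 15 15 15 15 15 25 25 25 25 25 25 25 25 25
290 25 25 25 25 25 25 25 13 14 14 14 14 14 24 23 14 14 15 14 15 15 25 25 25 25 25 25 25 25 25
294 25 25 25 25 25 25 25 12 14 14 14 14 14 24 23 14 14 14 14 14 15 25 25 25 25 25 25 25 25 25
298 25 25 25 25 25 25 25 12 13 14 14 14 13 24 23 14 14 15 15 14 17 25 25 25 25 25 25 25 20 17
302 17 17 17 18 23 25 25 12 13 13 13 14 13 24 23 14 14 14 15 14 18 25 25 24 20 17 17 17 17 18
306 18 18 18 18 18 18 17 15 13 14 14 14 14 25 25 13 14 14 14 14 16
[... 971 characters left out ...]
6 16 16 15 16 24 18 19 18 18 18 18 18 18 18
278 25 25 25 25 21 16 16 16 16 16 16 16 15 14 15 18 19 19 19 19 19 18 18
280 25 25 25 25 25 21 16 16 16 16 16 16 15 15 14 16 19 19 19 19 19 19 18
282 25 25 25 25 25 25 25 20 15 16 16 16 15 14 14 14 19 19 19 19 19 19 18
284 25 25 25 25 25 25 25 25 25 18 15 15 15 14 14 14 17 19 19 19 19 19 18
286 25 25 25 25 25 25 25 25 25 25 19 16 15 14 14 14 15 19 19 19 18 19 18
288 25 25 25 25 25 25 25 25 25 24 19 18 15 14 14 14 13 18 19 18 19 18 19
290 25 25 25 25 25 25 25 25 24 18 18 18 15 14 14 14 14 16 19 19 18 18 18
292 25 25 25 25 25 25 25 25 18 18 18 18 14 14 14 13 14 13 19 19 18 18 18
294 25 25 25 25 25 25 22 18 18 18 18 18 13 14 13 13 13 13 17 19 18 18 18
```

Run:
```python
from knob import *
c=cam("wrist")
for a in (45,46,47,48,49):
    r=np.radians(a);u=np.array([np.cos(r),np.sin(r)]);n=np.array([-u[1],u[0]])
    print(a,[proj(c,[*(A+R*u+s*n),.065]).round(1).tolist() for R,s in((.024,.003),(.024,-.003),(.034,.003),(.034,-.003))])
pts=[(352.5,269.5),(348,277),(367,277.3),(362.5,286)]
P=[plane(c,p,.065)[:2] for p in pts]; m=[ang(P[2]-P[0]),ang(P[3]-P[1]),ang((P[0]+P[1])/2-A),ang(sum(P)/4-A)]; print(m,[np.hypot(*(p-A)) for p in P])
```

```text
45 [[354.6, 272.5], [349.2, 280.4], [368.5, 280.6], [363.0, 288.4]]
46 [[354.9, 271.9], [349.7, 279.9], [368.9, 279.8], [363.6, 287.7]]
47 [[355.2, 271.3], [350.1, 279.4], [369.4, 278.9], [364.2, 286.9]]
48 [[355.5, 270.7], [350.5, 278.9], [369.8, 278.1], [364.8, 286.2]]
49 [[355.8, 270.1], [351.0, 278.3], [370.2, 277.2], [365.4, 285.4]]
[np.float64(47.028722537513346), np.float64(43.24640557875327), np.float64(48.15638463222676), np.float64(47.56982911009946)] [np.float64(0.02221541220642975), np.float64(0.02220847576682946), np.float64(0.032346106474530525), np.float64(0.032898845811685284)]
```

>>> jog_arm --rows '[{"slide": [0, 0, 0.5], "rotation": [0, 0, 0], "hand": 40}, {"slide": [0, 0, 0.6], "rotation": [0, 0, 0], "hand": 40}, {"slide": [0, 0, 0.3], "rotation": [0, 0, 0], "hand": 40}, {"slide": [0, 0, 0], "rotation": [0, 0, 0], "hand": 28}, {"slide": [0, 0, 0], "rotation": [0, 0, 0], "hand": 20}, {"slide": [0, 0, 0], "rotation": [0, 0, 0], "hand": 8}, {"slide": [0, 0, 0], "rotation": [0, 0, 0], "hand": 8}, {"slide": [0, 0, 0], "rotation": [0, 0, 0], "hand": 8}, {"slide": [0, 0, 0], "rotation": [0, 0, 0], "hand": 8}]' --force 25

```text
time: 15.37
position: [0.5395, -0.2827, 0.0757]
orientation: [-180.0, 0.1, 166.5]
force: [-1.1, -0.2, 4.3]
opening: 0.0135
gripper_force: 30.0
```

>>> jog_arm --rows '[{"slide": [0, 0, 0], "rotation": [0, 0, -0.6], "hand": 8}, {"slide": [0, 0, 0], "rotation": [0, 0, -0.8], "hand": 8}, {"slide": [0, 0, 0], "rotation": [0, 0, -0.8], "hand": 8}, {"slide": [0, 0, 0], "rotation": [0, 0, -0.8], "hand": 8}, {"slide": [0, 0, 0], "rotation": [0, 0, -0.8], "hand": 8}, {"slide": [0, 0, 0], "rotation": [0, 0, -0.8], "hand": 8}, {"slide": [0, 0, 0], "rotation": [0, 0, -0.8], "hand": 8}, {"slide": [0, 0, 0], "rotation": [0, 0, -0.8], "hand": 8}, {"slide": [0, 0, 0], "rotation": [0, 0, -0.8], "hand": 8}, {"slide": [0, 0, 0], "rotation": [0, 0, -0.8], "hand": 8}]'

```text
time: 16.2
position: [0.5393, -0.2814, 0.0757]
orientation: [180.0, 0.1, -154.3]
force: [-0.9, 6.2, 7.3]
opening: 0.0134
gripper_force: 30.5
```

>>> jog_arm --rows '[{"slide": [0, 0, 0], "rotation": [0, 0, -0.8], "hand": 8}, {"slide": [0, 0, 0], "rotation": [0, 0, -0.8], "hand": 8}, {"slide": [0, 0, 0], "rotation": [0, 0, -0.8], "hand": 8}, {"slide": [0, 0, 0], "rotation": [0, 0, -0.8], "hand": 8}, {"slide": [0, 0, 0], "rotation": [0, 0, -0.8], "hand": 8}, {"slide": [0, 0, 0], "rotation": [0, 0, -0.3], "hand": 8}, {"slide": [0, 0, 0], "rotation": [0, 0, 0], "hand": 8}, {"slide": [0, 0, 0], "rotation": [0, 0, 0], "hand": 8}, {"slide": [0, 0, 0], "rotation": [0, 0, 0], "hand": 8}]'

```text
time: 16.95
position: [0.5389, -0.2808, 0.0756]
orientation: [179.9, 0.1, -133.0]
force: [-2.1, 8.9, 9.1]
opening: 0.0135
gripper_force: 30.7
```

Run:
```python
from knob import *
togo([*A,.073],227)
s=ctrl.observe(); print(s["force"],s["torque"],s["opening"],s["qpos"])
c=cam("wrist"); f=ctrl.grab_frame("wrist"); v=hsv(f)[...,2]; cv2.imwrite("pics/w9.png",f[:,:,::-1])
print(proj(c,[*A,.101]))
a=proj(c,[*A,.065]).astype(int); print(a)
for y in range(290,380,4): print(y,' '.join(f"{int(x)//10:2d}" for x in v[y,280:360:2]))
```

```text
slide [ 0.03 -0.02  0.09] rot [0.01 0.02 0.01] at [ 0.5389 -0.2808  0.0756] [ 1.799e+02  1.000e-01 -1.330e+02] t 16.95
[-2.10483647  8.86725242  9.07068413] [1.72522907 0.65663964 0.0148228 ] 0.013528117304832108 [-35.48531263  25.10434239  -6.68300554  58.27193261   0.11109169
 -82.51139944]
[316.44260606 319.78275917]
[316 282]
290 14 14 19 20 20 20 20 20 19 14 14 14 14 14 14 14 14 14 14 14 14 14 14 14 14 14 14 14 14 14 18 20 20 20 20 20 19 14 14 15
294 14 16 20 19 20 20 19 19 17 14 14 14 14 14 14 14 14 14 14 14 14 14 14 14 14 14 14 14 14 14 16 20 20 20 20 20 20 16 15 15
298 14 18 19 19 19 19 19 19 14 14 13 13 13 13 14 13 13 13 13 13 14 14 14 14 14 13 14 13 14 14 14 20 20 20 20 20 20 19 14 14
302 15 19 19 19 19 19 19 18 13 13 13 13 13 13 13 13 13 13 13 13 13 13 13 13 13 13 13 13 13 13 13 18 20 20 20 20 20 20 16 14
306 17 19 19 19 19 19 19 17 13 13 13 13 13 13 13 13 13 13 13 13 13 13 13 13 13 13 13 13 13 13 13 17 20 19 20 19 19 19 19 13
310 19 19 18 18 19 18 19 13 12 12 13 13 13 13 12 12 13 12 12 12 12 12 13 13 13 12 13 12 13 13 13 13 19 19 19 19 19 19 19 15
314 12 12 13 13 19 22 22
[... 1383 characters left out ...]
16 15 11 11 11 25 25 25 10 11 11 12 16 17 16 15 11 11 10 10 10 10 10  9 10  9 10
362  9  9  9  9  9 10  9 18 13 13 14 16 16 16 16 16 16 11 25 25 25 10 12 16 16 16 16 16 15 13 10 13  9 10 10  9  9  9  9  9
366  9  9  9  9  9  9  8 24 13 14 16 16 16 16 16 16 16 16 16 14 15 16 16 16 16 16 16 16 16 14 14 23  8 10 10  9  9  9  9  9
370  8  9  9  9  9  9 10 25 22 15 15 16 16 16 16 16 16 16 16 16 16 16 16 16 16 16 16 16 16 16 16 16 10  9  9  9  9  9  9  9
374  8  8  9  8  9  9 14 24 24 24 25 24 17 15 16 15 16 16 16 16 16 16 16 16 16 16 16 16 16 16 16 16 15  9  9  9  9  9  9  9
378  8  8  8  8  8  9  8  8  7 13 23 24 24 25 24 20 15 15 15 16 16 16 16 16 16 16 16 16 16 16 16 16 14  9  9  8  8  9  9  9
```

>>> jog_arm --rows '[{"slide": [-0.03, 0.03, 0], "rotation": [0, 0, 0], "hand": 8}, {"slide": [0, 0, 0], "rotation": [0, 0, 0], "hand": 8}, {"slide": [0, 0, 0], "rotation": [0, 0, 0], "hand": 18}, {"slide": [0, 0, 0], "rotation": [0, 0, 0], "hand": 28}, {"slide": [0, 0, 0], "rotation": [0, 0, 0], "hand": 40}, {"slide": [0, 0, -0.5], "rotation": [0, 0, 0], "hand": 40}, {"slide": [0, 0, -0.9], "rotation": [0, 0, 0], "hand": 40}, {"slide": [0, 0, -0.9], "rotation": [0, 0, 0], "hand": 40}, {"slide": [0, 0, -0.9], "rotation": [0, 0, 0], "hand": 40}, {"slide": [0, 0, -0.5], "rotation": [0, 0, 0], "hand": 40}]'

```text
time: 17.83
position: [0.5396, -0.2816, 0.1887]
orientation: [-179.8, 0.0, -133.0]
force: [0.8, -0.1, -0.2]
opening: 0.04
gripper_force: 0.0
```

>>> jog_arm --rows '[{"slide": [0, 0, 0], "rotation": [0, 0, 0], "hand": 40}, {"slide": [0, 0, 0], "rotation": [0, 0, 0], "hand": 40}]'

```text
time: 18.0
position: [0.5393, -0.2814, 0.1862]
orientation: [-179.9, 0.0, -133.0]
force: [-0.4, 0.0, -0.2]
opening: 0.0398
gripper_force: 0.0
```

Run:
```python
from knob import *
c=cam("wrist"); f=ctrl.grab_frame("wrist"); v=hsv(f)[...,2]; cv2.imwrite("pics/w10.png",f[:,:,::-1])
togo([*A,.073],227)
B=np.array([.5388,-.2814])
print(proj(c,[*B,.101]),proj(c,[*B,.065]))
for a in (44,47,50):
    u=np.array([np.cos(np.radians(a)),np.sin(np.radians(a))]); print(a,"nose",proj(c,[*(B+.0215*u),.101]).round(1),"tooth",proj(c,[*(B+.024*u),.065]).round(1),proj(c,[*(B+.034*u),.065]).round(1))
for y in range(200,285,3): print(y,' '.join(f"{int(x)//10:2d}" for x in v[y,284:352:2]))
```

```text
slide [ 0.02 -0.02  3.74] rot [ 0.   -0.   -0.01] at [ 0.5389 -0.2811  0.1852] [ 180.   -0. -133.] t 18.05
[318.89381056 241.27916574] [318.86591714 228.88180468]
44 nose [317.3 270.6] tooth [317.3 257.7] [316.6 269.4]
47 nose [318.9 270.7] tooth [318.8 257.8] [318.8 269.4]
50 nose [320.5 270.6] tooth [320.4 257.7] [321.  269.4]
200 18 22 25 25 25 25 25 25 25 25 25 25 25 25 25 25 25 25 25 25 25 25 25 25 25 25 25 25 25 25 25 25 25 25
203 25 25 25 25 25 25 25 25 25 25 25 25 25 25 25 25 25 25 25 25 25 25 25 25 25 25 25 25 25 25 25 25 25 25
206 25 25 25 25 25 25 25 25 25 25 25 25 25 25 25 25 25 25 25 25 25 25 25 25 25 25 25 25 25 25 25 25 25 25
209 25 25 25 25 25 25 25 25 25 25 25 25 25 25 25 23 23 23 23 23 23 23 25 25 25 25 25 25 25 25 25 25 25 25
212 25 25 25 25 25 25 25 25 25 25 25 25 25 25 17 18 18 18 18 18 18 18 18 25 25 25 25 25 25 25 25 25 25 25
215 25 25 25 25 25 25 25 25 25 25 25 25 25 18 18 18 18 18 18 18 18 18 18 23 25 25 25 25 25 25 25 25 25 25
218 25 25 25 25 25 25 25 25 25 25 25 25 18 18 18 19 19 18 19 18 19 19 19 19 19 25 25 25 25 25 25 25 25 25
221 25 25 25 25 25 25 25 25
[... 1604 characters left out ...]
1 21 21 21 19 25 25 19 21 21 21 21 21 21 21 21 21 21 21 21 21 21
269 20 20 20 20 20 20 20 20 20 20 21 20 21 21 21 21 21 21 20 21 21 21 21 21 21 21 21 21 21 21 21 21 21 21
272 19 20 20 20 20 20 20 20 20 20 20 20 20 20 21 21 21 21 21 21 21 21 21 21 21 21 21 21 21 21 21 21 21 21
275 19 19 20 20 20 20 20 20 20 20 20 20 20 20 20 20 20 20 21 20 21 21 21 20 21 21 21 20 20 21 20 20 20 20
278 24 19 19 20 20 20 20 20 20 20 20 20 20 20 20 20 20 20 20 20 20 20 20 20 20 20 21 21 20 20 20 20 20 20
281 25 25 25 21 19 19 20 20 20 20 20 20 20 20 20 20 20 20 20 20 20 20 20 20 20 20 20 20 20 20 20 20 20 20
284 14 22 25 25 25 23 19 19 19 20 19 20 20 20 20 20 20 20 20 20 20 20 20 20 20 20 20 20 20 20 20 20 20 20
```

>>> jog_arm --rows '[{"slide": [-0.8, 0, 0], "rotation": [0, 0, 0], "hand": 40}, {"slide": [-0.9, 0, 0], "rotation": [0, 0, 0], "hand": 40}, {"slide": [-0.8, 0, 0], "rotation": [0, 0, 0], "hand": 20}, {"slide": [0, 0, 0], "rotation": [0, 0, 0], "hand": 0}, {"slide": [0, 0, 0], "rotation": [0, 0, 0], "hand": 0}, {"slide": [0, 0, 0], "rotation": [0, 0, 0], "hand": 0}]'

```text
time: 18.55
position: [0.5897, -0.2262, 0.1844]
orientation: [179.9, -0.0, -133.0]
force: [0.7, -0.2, 0.3]
opening: -0.0002
gripper_force: 0.0
```

Run:
```python
from knob import *
c=cam("wrist"); f=ctrl.grab_frame("wrist"); v=hsv(f)[...,2]; cv2.imwrite("pics/w11.png",f[:,:,::-1])
togo([*A,.073],227)
B=np.array([.5388,-.2814])
a=proj(c,[*B,.065]); x,y=a.astype(int)
cr=f[y-60:y+90,x-75:x+75]; print(x-75,y-60); cv2.imwrite("pics/p6.png",cv2.resize(cr,None,fx=4,fy=4)[:,:,::-1])
for q in (44,47,50):
    u=np.array([np.cos(np.radians(q)),np.sin(np.radians(q))]); print(q,"nose",proj(c,[*(B+.0215*u),.101]).round(1),"tooth",proj(c,[*(B+.024*u),.065]).round(1),proj(c,[*(B+.034*u),.065]).round(1))
```

```text
slide [ 2.5  -0.03  3.73] rot [ 0.02 -0.01 -0.01] at [ 0.5896 -0.2266  0.1848] [ 179.9   -0.  -133. ] t 18.6
242 69
44 nose [315.6 162.5] tooth [315.6 163.5] [315.  177.1]
47 nose [317.3 162.6] tooth [317.3 163.6] [317.3 177.1]
50 nose [319.1 162.5] tooth [319.  163.6] [319.7 177.1]
```

View pics/p6.png

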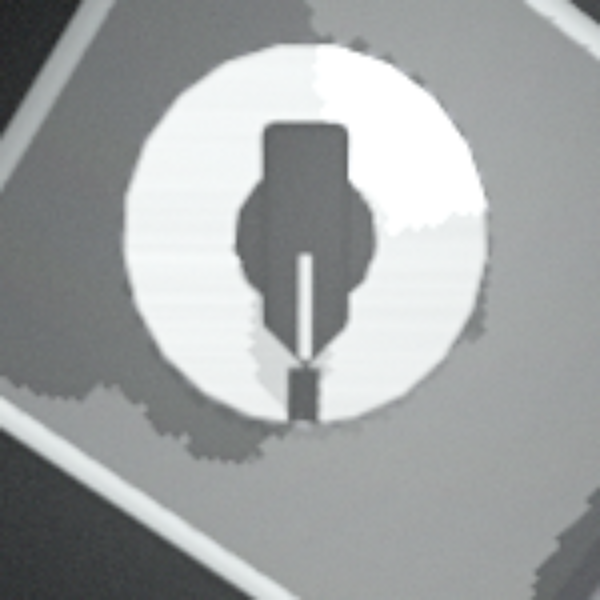

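Line at crop x=305, tooth at x≈303.5, the nose right at the tooth: the knob is set within about 1°. Now the lever.

>>> jog_arm --rows '[{"slide": [0, 0, 0], "rotation": [0, 0, 1], "hand": 0}, {"slide": [0, 0, 0], "rotation": [0, 0, 1], "hand": 0}, {"slide": [0, 0, 0], "rotation": [0, 0, 1], "hand": 0}, {"slide": [0, 0, 0], "rotation": [0, 0, 1], "hand": 0}, {"slide": [0, 0, 0], "rotation": [0, 0, 1], "hand": 0}, {"slide": [0, 0, 0], "rotation": [0, 0, 1], "hand": 0}, {"slide": [0, 0, 0], "rotation": [0, 0, 0.9], "hand": 0}, {"slide": [0.7, 0.35, 0], "rotation": [0, 0, 0], "hand": 0}, {"slide": [0.9, 0.45, 0], "rotation": [0, 0, 0], "hand": 0}, {"slide": [0.9, 0.45, 0], "rotation": [0, 0, 0], "hand": 0}]'

```text
time: 19.43
position: [0.5073, -0.2063, 0.1848]
orientation: [180.0, -0.0, -167.6]
force: [-0.6, 0.4, -0.0]
opening: -0.0001
gripper_force: 0.0
```

>>> jog_arm --rows '[{"slide": [0.9, 0.45, 0], "rotation": [0, 0, 0], "hand": 0}, {"slide": [0.8, 0.43, 0], "rotation": [0, 0, 0], "hand": 0}, {"slide": [0, 0, 0], "rotation": [0, 0, 0], "hand": 0}, {"slide": [0, 0, 0], "rotation": [0, 0, 0], "hand": 0}]'

```text
time: 19.77
position: [0.452, -0.1915, 0.1863]
orientation: [-180.0, 0.0, -167.6]
force: [0.3, -0.1, 0.3]
opening: -0.0001
gripper_force: 0.0
```

Run:
```python
from h import *
togo([.4523,-.1914,.100],192.45)
c=cam("scene"); f=ctrl.grab_frame("scene"); v=hsv(f)[...,2]
ct=cam("top"); t=ctrl.grab_frame("top"); 
for n,F,C in(("s",f,c),("t",t,ct)):
    p=proj(C,[.4922,-.1826,.111]); print(n,p); x,y=p.astype(int)
    g=hsv(F)[...,2]; m=np.zeros_like(g,bool); m[y-18:y+18,x-18:x+18]=g[y-18:y+18,x-18:x+18]<50
    for b in blobs(m,20): print(cen(b),cv2.boundingRect(b),plane(C,cen(b),.111))
```

```text
slide [-0.01  0.    2.88] rot [-0.01  0.01 -0.02] at [ 0.452  -0.1915  0.1863] [-180.     0.  -167.6] t 19.77
s [213.53809229 229.30476749]
[210.66273224 222.3136612 ] (195, 211, 36, 29) [ 0.47567162 -0.18472794  0.111     ]
t [401.66180799 266.46356393]
[401.54615385 265.71025641] (397, 261, 10, 10) [ 0.49389829 -0.18230346  0.111     ]
```

>>> jog_arm --rows '[{"slide": [0, 0, 0.8], "rotation": [0, 0, 0], "hand": 0}, {"slide": [0, 0, 0.9], "rotation": [0, 0, 0], "hand": 0}, {"slide": [0, 0, 0.9], "rotation": [0, 0, 0], "hand": 0}, {"slide": [0, 0, 0.28], "rotation": [0, 0, 0], "hand": 0}, {"slide": [-0.2, 0, 0], "rotation": [0, 0, 0], "hand": 0}, {"slide": [-0.2, 0, 0], "rotation": [0, 0, 0], "hand": 0}, {"slide": [-0.2, 0, 0], "rotation": [0, 0, 0], "hand": 0}, {"slide": [-0.2, 0, 0], "rotation": [0, 0, 0], "hand": 0}, {"slide": [-0.2, 0, 0], "rotation": [0, 0, 0], "hand": 0}]'

```text
time: 20.62
position: [0.4839, -0.1848, 0.1004]
orientation: [-179.9, 0.1, -167.5]
force: [-2.6, -0.7, 2.1]
opening: 0.0
gripper_force: 1.2
```

>>> jog_arm --rows '[{"slide": [-0.2, 0, 0], "rotation": [0, 0, 0], "hand": 0}, {"slide": [-0.2, 0, 0], "rotation": [0, 0, 0], "hand": 0}, {"slide": [-0.2, 0, 0], "rotation": [0, 0, 0], "hand": 0}, {"slide": [-0.2, 0, 0], "rotation": [0, 0, 0], "hand": 0}, {"slide": [-0.2, 0, 0], "rotation": [0, 0, 0], "hand": 0}, {"slide": [0, 0, 0], "rotation": [0, 0, 0], "hand": 0}]'

```text
time: 21.12
position: [0.5131, -0.1779, 0.099]
orientation: [180.0, 0.0, -167.5]
force: [-0.1, 0.5, 0.6]
opening: -0.0003
gripper_force: 0.0
```

>>> jog_arm --rows '[{"slide": [-0.1, 0, 0], "rotation": [0, 0, 0], "hand": 0}, {"slide": [-0.07, 0, 0], "rotation": [0, 0, 0], "hand": 0}, {"slide": [0, 0, 0], "rotation": [0, 0, 0], "hand": 0}]'

```text
time: 21.37
position: [0.515, -0.1772, 0.0989]
orientation: [180.0, -0.3, -167.6]
force: [-10.2, -2.6, 3.0]
opening: 0.0
gripper_force: 5.3
```

Run:
```python
from h import *
C=cam("scene"); F=ctrl.grab_frame("scene"); print(ctrl.observe()["force"])
for x in (.5157-.0234,.5157,.5157+.0234): print(proj(C,[x,-.1774+(x-.5157)*.22,.111]))
cv2.imwrite("pics/s12.png",F[:,:,::-1])
```

```text
[-9.82991614 -3.11967174  1.27630602]
[213.57769445 229.34239017]
[218.94925032 239.16281665]
[224.44775106 249.21532724]
```

>>> jog_arm --rows '[{"slide": [-0.1, 0, 0], "rotation": [0, 0, 0], "hand": 0}, {"slide": [0, 0, 0], "rotation": [0, 0, 0], "hand": 0}]'

```text
time: 21.58
position: [0.5153, -0.1771, 0.0988]
orientation: [180.0, -0.6, -167.6]
force: [-23.2, -7.5, 8.8]
opening: -0.0
gripper_force: 12.1
```

>>> jog_arm --rows '[{"slide": [0.3, 0, 0], "rotation": [0, 0, 0], "hand": 0}, {"slide": [0.6, 0, 0], "rotation": [0, 0, 0], "hand": 0}, {"slide": [0.8, 0, 0], "rotation": [0, 0, 0], "hand": 0}, {"slide": [0.4, 0, -0.8], "rotation": [0, 0, 0], "hand": 0}, {"slide": [0.4, 0, -0.9], "rotation": [0, 0, 0], "hand": 0}, {"slide": [0.4, 0, -0.9], "rotation": [0, 0, 0], "hand": 0}, {"slide": [0.4, 0, -0.9], "rotation": [0, 0, 0], "hand": 0}, {"slide": [0, 0, -0.5], "rotation": [0, 0, 0], "hand": 0}, {"slide": [0, 0, 0], "rotation": [0, 0, 0], "hand": 0}]'

```text
time: 22.33
position: [0.424, -0.1987, 0.2229]
orientation: [-179.7, 0.3, -167.6]
force: [-0.2, -0.7, -0.5]
opening: 0.0001
gripper_force: 0.0
```

Run:
```python
from h import *
s=ctrl.observe(); print(s["position"],s["force"],s["time"])
ct,cs=cam("top"),cam("scene"); t=ctrl.grab_frame("top"); g=ctrl.grab_frame("scene")
for n,F,C in(("s",g,cs),("t",t,ct)):
    p=proj(C,[.5391,-.1722,.111]); print(n,p); x,y=p.astype(int)
    v=hsv(F)[...,2]; m=np.zeros_like(v,bool); m[y-9:y+10,x-9:x+10]=v[y-9:y+10,x-9:x+10]<55
    for b in blobs(m,20): print(cen(b),cv2.boundingRect(b),plane(C,cen(b),.111))
    for b in blobs(pink(F),40): print("pink",cen(b).round(1),cv2.contourArea(b),cv2.boundingRect(b))
for C in(ct,cs): print(proj(C,[.6096,.2232,.09]))
b=blobs(pink(t),40)
h=hsv(t)
for nm,m in (("green",(abs(h[...,0]-60)<12)&(h[...,1]>120)&(h[...,2]>80)),("yellow",(abs(h[...,0]-28)<6)&(h[...,1]>150)&(h[...,2]>150)),("turq",(abs(h[...,0]-88)<10)&(h[...,1]>120)&(h[...,2]>60))):
    h0=hsv(cv2.imread("pics/top0.png")[:,:,::-1].copy())
    print(nm,[cen(q).round(1).tolist() for q in blobs(m,30)][:3])
```

```text
[ 0.42396806 -0.19869046  0.22289333] [-0.1736477  -0.67110882 -0.51874852] 22.3333
s [224.47766312 249.20830271]
[223.58695652 249.00724638] (217, 242, 14, 15) [ 0.53826347 -0.17358704  0.111     ]
pink [449.9 236.4] 513.5 (438, 221, 25, 32)
pink [354.3 217.3] 125.0 (347, 211, 17, 13)
t [397.49865786 245.6576169 ]
[397.74122807 246.04824561] (393, 241, 11, 11) [ 0.53822791 -0.17276898  0.111     ]
pink [224.1 210.1] 150.0 (217, 203, 15, 16)
pink [280.1 275.9] 148.0 (273, 269, 15, 15)
[225.21682307 210.83664074]
[450.77518691 235.96079815]
green [[166.8, 261.6]]
yellow [[191.4, 233.7], [268.0, 217.3]]
turq [[345.3, 168.4]]
```

```bash
python3 -c "
from rig import ctrl
print(ctrl.sign_off())"
```

```text
the job is handed in; nothing more can be done
None
```

The job is handed in at about 22 s with every step done in the order asked: the short crystal stands in the tin, the tall one is centred on the pedestal, the inner knob points at the tooth (within about 1°), and the lever is at its stop.

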